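Make up the nest-box kit and the net-round kit

TASK

Make up the two ringing kits from the stock laid out between and behind the two trays. Net-round kit, the shorter tray with two places: lay the ring packet flat in the well with the cut-away walls and the small roll of tape flat on top of it (the spare rings are wanted last), and stand the wide balm pot upright in the place beside them. Nest-box kit, the longer tray with the marker pen already in it: lay the steel tweezers flat in the empty long slot beside the pen and stand the little film pot upright in the place at the end; leave the glue tin and the eraser where they are.

Things in the scene. Friction and masses are not known exactly. Their poses are not given: they have to be found in the camera images.
- nestbox_tray: Longer wood tray, fixed, 79 (x) x 211 (y) x 30 mm, floor 6 thick, z up. Origin: underside centre. Pot place 67 x 54 mm centred at x 0, y -72.5. Beyond it two long slots: the one at +x holds a fixed marker pen (top 22 mm up, inner side at x +16); the empty one, 32 (x) x 140 (y), is centred at x -17.5, y +29.5, its long walls cut down to the floor over y 3.5 to 55.5 for the fingers.
- net_tray: Shorter wood tray, fixed, 87 (x) x 173 (y) x 30 mm, floor 6 thick, z up. Origin: underside centre. Two places of 75 (x) x 78 (y) mm either side of a 5 mm divider at y 0: the well, centred at x 0, y +41.5, its front and back walls cut down to the floor over y 16.5 to 66.5 for the fingers; and the closed place, centred at x 0, y -41.5.
- ring_packet: Small flat card box of rings like a matchbox, loose, 40 x 58 x 17 mm (x, y, z), about 40 g. Origin: centre of its underside. Grip it across its 40 mm (along its x); its ends (y) are an inner tray that stays shut.
- tape_roll: Small dark roll of tape lying flat, loose, 52 mm diameter, 19 mm high, about 50 g. Origin: centre of its underside, z up. Grip across the outside.
- film_pot: Little black pot with a plain straight grey cap, upright, loose, 35 mm diameter, 58 mm high, about 40 g. Origin: centre of its underside, z up.
- balm: Short wide round pot with a screw cap, upright, loose, 58 mm diameter, 50 mm high, about 90 g. Origin: centre of its underside, z up.
- steel_tweezers: Flat steel tweezers lying on their side along their y, loose, 15 x 118 x 9 mm (x, y, z), about 30 g. Origin: centre of the underside. Grip across both legs (along x) at the origin.
- glue_tin: Small round tin with a narrower cap, 38 mm diameter (cap 26), 70 mm high, loose; not wanted in either kit. Origin: centre of its underside.
- rubber: White eraser in a card sleeve, 22 x 52 x 13 mm, loose; not wanted in either kit. Origin: centre of its underside.
Mind the look-alikes: they are no part of the job. There is more than one size of the tape_roll; the one meant has the size given above.

How it is judged:
By the outcome, as a careful person would: the job done as asked, in the order asked, and still so for the second after the job is handed in, with the robot touching nothing.
It also fails if it takes over 109 s, if anything falls off the work surface, if the arm or the gripper's body presses on something with over 40 N, if the wrist force passes 120 N, or if a joint passes its speed limit or range.

ROBOT

A 7-joint arm with a two-finger parallel gripper is mounted at the origin on a cart in front of the work surface, level with it; the furniture and walls round the work are solid. World frame = base frame: x ahead of the robot, y to its left, z up, the work surface at z = 0. Lengths are in m, angles in degrees, forces in N, time in s.
With the tool pointing down it reaches from about 0.4 to 0.75 m from the base axis. Payload 19.5 kg.
Tool frame: the origin (TCP) lies at the very end of the fingers, on their centre line; the grasp point (between the pads) lies 19 mm behind it (robot.pinch_z is the distance from the TCP to the grasp point, in m); z points along the fingers, y is the line along which they close (so a half turn about z gives the same grasp; the last joint's range is limited). The gripper opens to 85 mm and grips with 20 to 120 N. Pads are 22 mm wide; open, the fingers measure 114 mm over their backs; the gripper's body (76 mm by 85 mm) begins 54 mm behind the grasp point. The pads swing forward as they close: fully open they stand 13 mm farther back than shut.
Start: joints at [-74.238, 40.479, -1.581, 85.061, 1.261, 54.483, -4.326], TCP at [0.179, 0.546, 0.206] pointing down, gripper open.
Joint ranges: [-155.06, 155.06], [-18.47, 123.98], [-90, 86.84], [0, 140.48], [-83.41, 263.41], [0, 116], [-161.91, 161.91]. Speed limits (degrees/s): [108.29, 108.29, 147.25, 147.25, 172.46, 172.46, 172.46].

INTERFACE

Orientations are given as a 3x3 rotation matrix whose columns are the frame's x, y, z axes.
In Python, from rig import robot, cams gives the robot as it stands.
- The arm moves only by the tool apply_moves, never from a script. Its argument "plan" is a list of rows, each an object of numbers: "jaw": the opening, from -1 (shut) to 1 (fully open); "x", "y", "z": the shift along the world's x, y, z in cm; "turn": the turn about the world's z in rad. In form: [{"jaw": .., "x": .., "y": .., "z": .., "turn": ..}, ...]. A call has 1 to 20 rows; each row shifts and turns the commanded pose from where the row before left it; what a row does not reach is not made up. A row lasts 1/10 s, in which the tool goes at most 50 mm and 8.59 degrees, less where a joint would pass 70% of its speed; a pose out of reach is approached as far as the arm can. A call is refused whole if a number of a shift passes 5 or a number of a turn 0.15, either way. A call with a gripper value outside its range is refused whole. The fingers move at their own pace and stop on an object; "squeeze" is the grip in N (left out, the last holds). Time passes only in rows, so rows that do not move let the fingers close. It gives the time, the measured TCP pose, the force, the opening and the grip force at its end, in the units of the state.
- robot.read_state(): the state, without advancing time (a new reading comes with each control period).
- cams.camera(name): name is "scene" or "side" or "wrist"; returns (picture, depth): 400x640x3 uint8, blue, green, red; 400x640 float32, m along the optical axis (not along the pixel's ray), 0 where there is no reading.
- cams.get_calibration(name): a dict with "intrinsics" (3x3 intrinsics, pixels), "R" (3x3) and "t" (3): a world point X has camera coordinates R X + t; the wrist camera has in their place "tool_from_camera" (4x4, takes a point from camera to tool coordinates, whose origin is the TCP and whose axes are the flange's). Camera axes: x right, y down, z forward; pixel columns grow to the right and rows downward; lengths in m; the calibration is good to about 2 mm. A picture is of the moment at which its call begins: read the wrist's pose just before it. get_calibration takes no time and is no camera call.
- robot.sign_off(): hands the job in; it is judged then, once.
The state is a dict: "t": time; "qpos": joint angles; "qd": joint speeds; "joint_efforts": joint torques, N m; "tcp_pos": TCP position; "eef_rot": TCP orientation; "wrist_force": force on the tool from outside, world axes, zero at the start; "ft_torque": the same for the moment, N m; "finger_gap": opening from 0.0 (shut) to 1.0 (fully open); "grasp_force": force on a finger pad.
Only numpy, scipy, OpenCV 4.12 (cv2) and the standard library are available. Lean on these libraries where they do the work, as an engineer would, in place of code of your own. Each camera call takes 0.05 s, during which the arm holds its last target. There are 200 camera calls.

## Working session

There is one attempt and no reset: what is moved stays moved. The work goes in short steps, Python scripts to look and compute and a tool call to move; the robot and the scene stay as the last step left them, time stands still between calls to the robot, and variables do not carry over. Pictures are saved under pics/ and viewed, at most 17 in all, crops included, and the job is handed in when it is done.

Besides the shell and the picture viewer there is one more tool, called after "Emit:" as name(argument=value, ...), one argument or row to a line, values as JSON. apply_moves: Moves the arm, as the interface text tells. Its arguments: {"type":"object","properties":{"plan":{"type":"array"},"squeeze":{"type":"number"}},"required":["plan"]}

```bash
mkdir -p pics; ls; python3 - <<'E'
from rig import robot,cams
import cv2,numpy as np
s=robot.read_state();print(s['t'],s['tcp_pos'],s['eef_rot'],s['finger_gap'],robot.pinch_z)
for n in['scene','side']:
    p,d=cams.camera(n);np.savez(f'/tmp/{n}.npz',p=p,d=d);cv2.imwrite(f'pics/{n}0.png',p)
    c=cams.get_calibration(n);print(n,c)
print(cams.get_calibration('wrist'))
E
```

```text
pics
0.0 [0.17905128 0.54611233 0.20582912] [[-9.50235083e-01  3.11533622e-01 -2.99727497e-04]
 [ 3.11533764e-01  9.50234502e-01 -1.05120382e-03]
 [-4.26739255e-05 -1.09226599e-03 -9.99999403e-01]] 0.9973157123094493 0.0187
scene {'intrinsics': array([[500.41960092,   0.        , 329.88188282],
       [  0.        , 500.41960092, 197.26224127],
       [  0.        ,   0.        ,   1.        ]]), 'R': array([[ 0.53452762, -0.8450735 ,  0.01144562],
       [-0.37429547, -0.24884887, -0.89329566],
       [ 0.75774872,  0.47320716, -0.44932378]]), 't': array([-0.28896938,  0.2274711 ,  0.88804412])}
side {'intrinsics': array([[414.84231673,   0.        , 314.92289614],
       [  0.        , 414.84231673, 197.71267793],
       [  0.        ,   0.        ,   1.        ]]), 'R': array([[ 0.45661247, -0.88953961, -0.01497762],
       [-0.77683467, -0.39044099, -0.49404831],
       [ 0.43362766,  0.23722375, -0.86930544]]), 't': array([-0.23272042,  0.40324733,  0.78759683])}
{'intrinsics': array([[311.83600844,   0.        , 317.94008582],
       [  0.        , 311.83600844, 197.88173572],
       [  0.        ,   0.        ,   1.        ]]), 'tool_from_camera': array([[ 1.65638370e-04, -9.48781497e-01, -3.15932973e-01,
         7.98916547e-02],
       [ 9.99999938e-01,  2.55125431e-04, -2.41886526e-04,
        -1.16079896e-04],
       [ 3.10099996e-04, -3.15932914e-01,  9.48781481e-01,
        -1.66461705e-01],
       [ 0.00000000e+00,  0.00000000e+00,  0.00000000e+00,
         1.00000000e+00]])}
```

View pics/scene0.png

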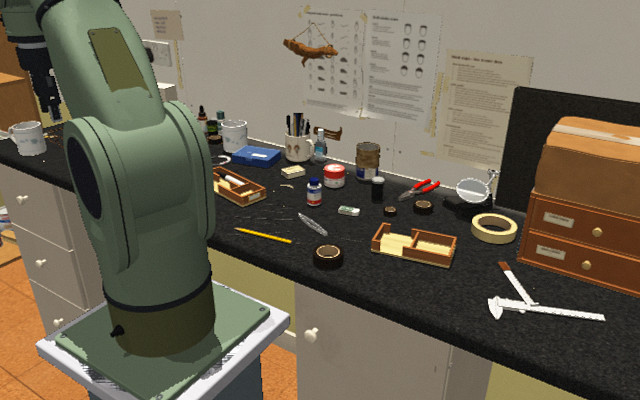

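View pics/side0.png

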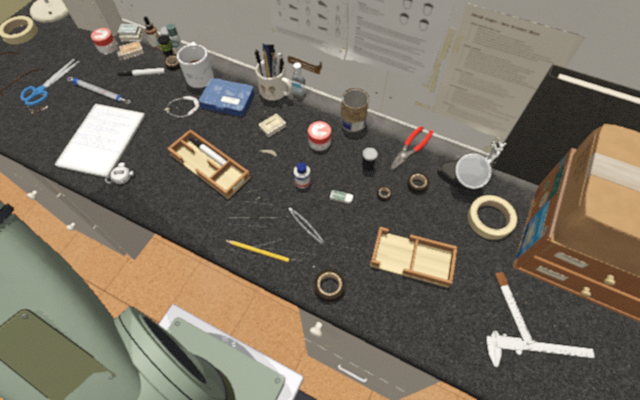

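```bash
cat > h.py <<'E'
import numpy as np,cv2
from rig import robot,cams
def cal(n,s=None):
    c=cams.get_calibration(n);K=c['intrinsics']
    if n!='wrist': return K,c['R'],c['t']
    T=np.eye(4);T[:3,:3]=s['eef_rot'];T[:3,3]=s['tcp_pos'];T=np.linalg.inv(T@c['tool_from_camera'])
    return K,T[:3,:3],T[:3,3]
def shot(n):
    s=robot.read_state();p,d=cams.camera(n);return p,d,cal(n,s)
def cloud(d,C):
    K,R,t=C;v,u=np.indices(d.shape);P=np.stack([(u-K[0,2])/K[0,0]*d,(v-K[1,2])/K[1,1]*d,d],-1)
    return (P-t)@R
def plane(uv,C,z):
    K,R,t=C;r=np.c_[np.atleast_2d(uv),np.ones(len(np.atleast_2d(uv)))]@np.linalg.inv(K).T@R;o=-R.T@t
    return o+r*((z-o[2])/r[:,2])[:,None]
def proj(X,C):
    K,R,t=C;q=(np.atleast_2d(X)@R.T+t)@K.T;return q[:,:2]/q[:,2:]
def tri(uv1,C1,uv2,C2):
    P=[C[0]@np.c_[C[1],C[2]] for C in(C1,C2)]
    X=cv2.triangulatePoints(P[0],P[1],np.float64(uv1).reshape(2,1),np.float64(uv2).reshape(2,1)).ravel();return X[:3]/X[3]
E
python3 - <<'E'
from h import *
np.set_printoptions(precision=3,suppress=True)
q=np.load('/tmp/side.npz');p,d=q['p'],q['d'];C=cal('side');X=cloud(d,C)
print('table z',X[240,350],X[110,180])
m=((X[...,2]>0.006)&(X[...,2]<.13)&(X[...,0]>.2)&(X[...,0]<.95)&(abs(X[...,1])<.6)).astype(np.uint8)
n,l,st,ce=cv2.connectedComponentsWithStats(m)
for i in range(1,n):
    if st[i,4]<25: continue
    Y=X[l==i];top=np.percentile(Y[:,2],95);T=Y[Y[:,2]>top-.008]
    r=cv2.minAreaRect((T[:,:2]*1000).astype(np.float32))
    print(ce[i].round(),st[i,4],'top',top.round(3),'c',np.round(r[0]),'size',np.round(r[1]),'ang',round(r[2]),'bgr',p[l==i].mean(0).round())
cv2.imwrite('pics/crop1.png',cv2.resize(p[110:310,160:480],None,fx=2.5,fy=2.5,interpolation=cv2.INTER_CUBIC))
E
```

```text
table z [ 0.454 -0.119 -0.001] [ 0.599  0.47  -0.001]
[388. 125.] 22955 top 0.123 c [791. -28.] size [1234.  239.] ang 75 bgr [111. 119. 126.]
[194. 107.] 32 top 0.011 c [619. 436.] size [52. 16.] ang 10 bgr [205. 211. 218.]
[110. 149.] 2339 top 0.021 c [429. 530.] size [216. 161.] ang 7 bgr [239. 242. 243.]
[272. 124.] 325 top 0.021 c [660. 207.] size [43. 59.] ang 65 bgr [169. 199. 211.]
[319. 135.] 541 top 0.053 c [673.  73.] size [57. 53.] ang 26 bgr [143. 152. 200.]
[209. 162.] 2064 top 0.031 c [479. 289.] size [215.  80.] ang 78 bgr [113. 147. 175.]
[368. 158.] 267 top 0.059 c [658. -72.] size [33. 34.] ang 28 bgr [112. 117. 118.]
[301. 175.] 325 top 0.071 c [543.  54.] size [24. 24.] ang 44 bgr [127. 114. 117.]
[417. 182.] 263 top 0.021 c [ 664. -203.] size [50. 53.] ang 58 bgr [64. 79. 92.]
[383. 192.] 114 top 0.015 c [ 600. -141.] size [35. 34.] ang 83 bgr [69. 85. 98.]
[340. 196.] 189 top 0.015 c [544. -52.] size [23. 52.] ang 13 bgr [174. 189. 182.]
[492. 217.] 987 top 0.027 c [ 650. -389.] size [101. 103.] ang 69 bgr [146. 183. 199.]
[306. 226.] 70 top 0.012 c [437. -11.] size [114.  15.] ang 71 bgr [142. 146. 149.]
[416. 257.] 2192 top 0.031 c [ 474. -262.] size [ 89. 174.] ang 10 bgr [128. 170. 199.]
[265. 252.] 98 top 0.009 c [337.  38.] size [  7. 110.] ang 9 bgr [ 79. 199. 231.]
[329. 284.] 535 top 0.026 c [ 332. -125.] size [67. 64.] ang 29 bgr [ 69.  87. 100.]
[511. 344.] 505 top 0.01 c [ 399. -512.] size [ 56. 125.] ang 38 bgr [227. 233. 237.]
[558. 349.] 52 top 0.009 c [ 424. -589.] size [16. 27.] ang 20 bgr [224. 230. 234.]
```

View pics/crop1.png

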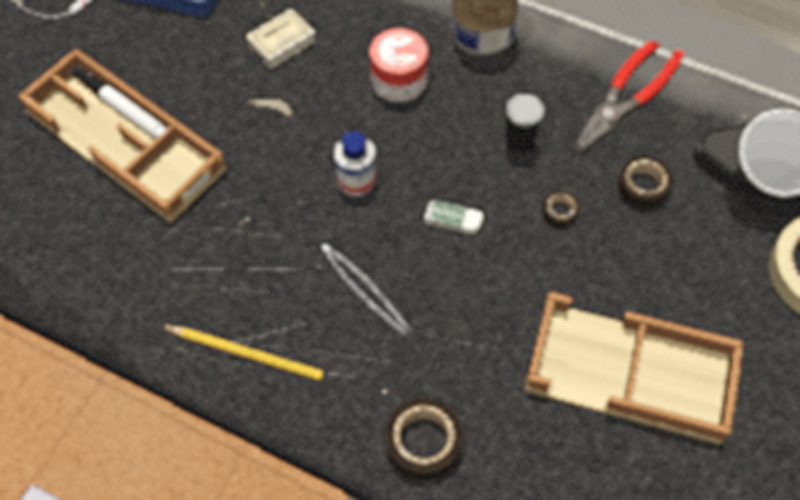

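Side view: the three tape rolls are at (418,183), 52 mm across and 20 mm high; (383,192), 34 mm; and (329,285), 65 mm and 26 mm high. The first fits the description, and the enlarged crop at (645,182) agrees. The packet is at (272,125), balm (319,136), film pot (369,157), tweezers (306,226), net tray (416,257) and nest-box tray (209,162). Next I move over the stock for a wrist view.

Emit:
apply_moves(
  plan=[
    {"x":4,"y":-1,"z":2,"jaw":1},
    {"x":5,"y":-1,"z":2,"jaw":1},
    {"x":5,"y":-1,"z":2,"jaw":1},
    {"x":5,"y":-1,"z":2,"jaw":1},
    {"x":4,"y":-3,"z":2,"jaw":1,"turn":0.05},
    {"x":4,"y":-3,"jaw":1,"turn":0.05},
    {"x":3,"y":-4,"jaw":1,"turn":0.05},
    {"y":-4,"jaw":1,"turn":0.05},
    {"y":-4,"jaw":1,"turn":0.05},
    {"y":-4,"jaw":1,"turn":0.05},
    {"y":-2,"jaw":1},
    {"jaw":1},
    {"jaw":1},
  ],
)

```text
schema error: expected keys jaw, x, y, z, turn
```

Emit:
apply_moves(
  plan=[
    {"x":4,"y":-1,"z":2,"jaw":1,"turn":0},
    {"x":5,"y":-1,"z":2,"jaw":1,"turn":0},
    {"x":5,"y":-1,"z":2,"jaw":1,"turn":0},
    {"x":5,"y":-1,"z":2,"jaw":1,"turn":0},
    {"x":4,"y":-3,"z":2,"jaw":1,"turn":0.05},
    {"x":4,"y":-3,"z":0,"jaw":1,"turn":0.05},
    {"x":3,"y":-4,"z":0,"jaw":1,"turn":0.05},
    {"x":0,"y":-4,"z":0,"jaw":1,"turn":0.05},
    {"x":0,"y":-4,"z":0,"jaw":1,"turn":0.05},
    {"x":0,"y":-4,"z":0,"jaw":1,"turn":0.05},
    {"x":0,"y":-2,"z":0,"jaw":1,"turn":0},
    {"x":0,"y":0,"z":0,"jaw":1,"turn":0},
    {"x":0,"y":0,"z":0,"jaw":1,"turn":0},
  ],
)

```text
t: 1.4
tcp_pos: [0.4632, 0.2714, 0.2996]
eef_rot: [[-1.0, 0.017, -0.0], [0.017, 1.0, 0.0], [0.0, 0.0, -1.0]]
wrist_force: [0.0, 0.1, -1.1]
finger_gap: 1.002
grasp_force: 0.0
```

```bash
cat > seg.py <<'E'
from h import *
import sys
np.set_printoptions(precision=4,suppress=True)
def run(name):
    p,d,C=shot('wrist');X=cloud(d,C);np.savez(f'/tmp/{name}.npz',p=p,d=d,R=C[1],t=C[2]);cv2.imwrite(f'pics/{name}.png',p)
    tz=np.median(X[...,2][(abs(X[...,2])<.006)]);print('table',tz)
    Z=X[...,2]-tz
    m=((Z>0.006)&(Z<.1)&(X[...,0]>.25)&(X[...,0]<.74)&(abs(X[...,1])<.6)).astype(np.uint8)
    n,l,st,ce=cv2.connectedComponentsWithStats(m)
    for i in range(1,n):
        if st[i,4]<60: continue
        Y=X[l==i];top=np.percentile(Z[l==i],95);T=Y[Z[l==i]>top-.006]
        r=cv2.minAreaRect((T[:,:2]*1000).astype(np.float32))
        print(ce[i].round(),st[i,:5],'top',top.round(4),'c',np.round(r[0],1),'size',np.round(r[1],1),'ang',round(r[2],1))
run(sys.argv[1])
E
python3 seg.py w1
```

```text
table -0.0013341044452700895
[23. 62.] [   0   33   51   58 1785] top 0.025 c [ 336.9 -119.6] size [54.7 65.9] ang 68.5
[520. 109.] [ 483   32   85  166 9209] top 0.0129 c [425.7 569.1] size [211.7 107.6] ang 12.0
[157.  61.] [106  51 105  22 380] top 0.0085 c [336.3  55.4] size [  6.4 145.9] ang 8.5
[462.  70.] [ 440   50   40   42 1151] top 0.0229 c [353.7 466.3] size [43.8 43.9] ang 79.4
[131. 140.] [ 83 123  82  31 168] top 0.0099 c [440.4 -12.1] size [117.3  14.8] ang 68.3
[329. 166.] [ 253  123  155   82 5805] top 0.0305 c [480.9 286.5] size [212.2  79.3] ang 78.2
[ 10. 164.] [  0 126  31  63 990] top 0.0303 c [ 476.7 -184.1] size [57.2 21.8] ang 11.1
[104. 135.] [ 83 126  43  19  65] top 0.0098 c [434.8 -40. ] size [62.5  2.3] ang 64.2
[172. 212.] [153 195  39  35 938] top 0.0699 c [545.5  53. ] size [24.6 23.7] ang 46.2
[112. 207.] [ 94 198  37  19 460] top 0.0138 c [545.7 -53.8] size [21.9 52. ] ang 11.4
[ 64. 241.] [ 52 231  26  21 310] top 0.0136 c [ 601.2 -142.7] size [34.9 34.8] ang 53.7
[418. 244.] [415 231   8  26  66] top 0.0077 c [618.9 432.1] size [45.3 11.2] ang 7.8
[281. 271.] [264 252  35  39 827] top 0.019 c [661.5 205.3] size [40.1 59.1] ang 65.9
[375. 285.] [ 337  252   76   63 3580] top 0.027 c [689.9 360.9] size [ 97.8 118.5] ang 6.4
[ 36. 276.] [ 18 261  38  31 736] top 0.0194 c [ 664.9 -204.3] size [51.2 50.7] ang 73.9
[ 98. 286.] [  77  263   48   50 1155] top 0.0578 c [659.9 -73.3] size [34.4 33.4] ang 53.3
[189. 273.] [175 262  31  30 204] top 0.0506 c [658.4  51.2] size [ 6.1 30.6] ang 53.5
[467. 295.] [452 279  33  33 256] top 0.0757 c [691.7 506.9] size [26.2  2.7] ang 63.9
[500. 298.] [488 290  27  20 264] top 0.0192 c [722.3 579.9] size [19.7 41.8] ang 30.7
[ 14. 306.] [  0 292  35  26 648] top 0.0206 c [ 726.7 -258.2] size [47.  38.7] ang 75.2
[321. 323.] [313 307  17  35 369] top 0.0805 c [739.2 270.8] size [ 1.6 12.3] ang 0.5
```

View pics/w1.png

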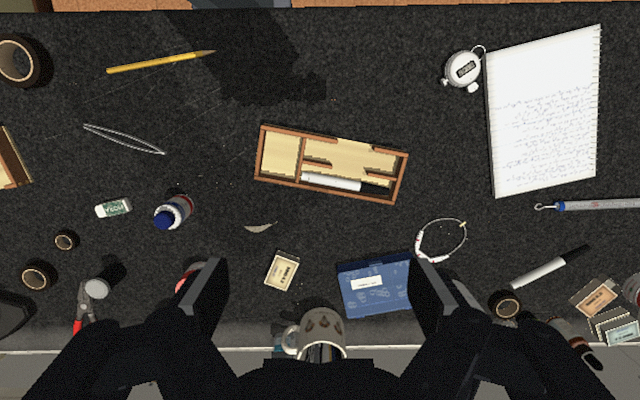

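The wrist view confirms positions to 2–3 mm: nest-box tray with its pen at (335,183), pot place on its -y (left) side, packet (281,271), tweezers (124,140). Heights read packet 18–19 mm, trays 30 mm, wanted tape (36,276) 52 mm across × 19 mm. Packet first.

Emit:
apply_moves(
  plan=[
    {"jaw":0.5,"x":4,"y":-1.3,"z":-2,"turn":-0.1},
    {"jaw":0.5,"x":4,"y":-1.3,"z":-3,"turn":-0.1},
    {"jaw":0.5,"x":4,"y":-1.3,"z":-4,"turn":-0.1},
    {"jaw":0.5,"x":4,"y":-1.3,"z":-4,"turn":-0.1},
    {"jaw":0.5,"x":3,"y":-1.4,"z":-4,"turn":0},
    {"jaw":0.5,"x":0.83,"y":0,"z":-4,"turn":0},
    {"jaw":0.5,"x":0,"y":0,"z":0,"turn":0},
    {"jaw":0.5,"x":0,"y":0,"z":0,"turn":0},
    {"jaw":0.5,"x":0,"y":0,"z":0,"turn":0},
  ],
  squeeze=25,
)

```text
t: 2.35
tcp_pos: [0.6483, 0.2111, 0.1056]
eef_rot: [[-0.915, 0.404, 0.003], [0.404, 0.915, 0.001], [-0.002, 0.002, -1.0]]
wrist_force: [0.1, -0.1, 0.0]
finger_gap: 0.75
grasp_force: 0.0
```

```bash
python3 seg.py w2
```

```text
table -0.001201449378674387
[237.  12.] [ 177    0  162   34 2694] top 0.0308 c [499.6 221.2] size [89.4 17.8] ang 77.2
[562.  39.] [554  14  18  50 264] top 0.0076 c [615.8 431.2] size [ 9.4 37.2] ang 86.9
[529. 154.] [  416    43   224   198 21259] top 0.0271 c [693.  384.5] size [108.8 163.8] ang 6.7
[14. 65.] [  0  59  28  14 132] top 0.0098 c [457.4  32.6] size [24.1  8.6] ang 78.2
[ 75. 163.] [  24  134  101   58 4292] top 0.0699 c [546.8  54.2] size [24.6 24.6] ang 68.0
[319. 205.] [ 296  173   47   66 2964] top 0.0188 c [662.2 205.8] size [40.1 58.5] ang 65.7
[ 12. 198.] [  0 179  33  46 866] top 0.0134 c [545.9 -49.5] size [22.1 45.1] ang 13.1
[182. 275.] [ 145  241   80   72 3473] top 0.0511 c [666.3  70. ] size [39.4 53.7] ang 17.6
[431. 271.] [407 246  48  54 999] top 0.0776 c [738.9 273.9] size [16.2  2.3] ang 87.7
[ 44. 336.] [   3  295   81   95 3458] top 0.0577 c [661.1 -73. ] size [34.7 34.4] ang 70.4
```

Packet measured at (0.662, 0.206), consistent with the first wrist view.

Emit:
apply_moves(
  plan=[
    {"jaw":0.5,"x":0.7,"y":-0.3,"z":-1,"turn":0},
    {"jaw":0.5,"x":0.7,"y":-0.25,"z":-2,"turn":0},
    {"jaw":0.5,"x":0,"y":0,"z":-2.5,"turn":0},
    {"jaw":0.5,"x":0,"y":0,"z":-2.5,"turn":0},
    {"jaw":0.5,"x":0,"y":0,"z":-2.1,"turn":0},
    {"jaw":0.5,"x":0,"y":0,"z":0,"turn":0},
    {"jaw":0.5,"x":0,"y":0,"z":0,"turn":0},
  ],
)

```text
t: 3.1
tcp_pos: [0.6625, 0.2042, 0.0029]
eef_rot: [[-0.914, 0.405, 0.001], [0.405, 0.914, 0.0], [-0.001, 0.0, -1.0]]
wrist_force: [-0.7, -0.7, 1.8]
finger_gap: 0.748
grasp_force: 0.0
```

Emit:
apply_moves(
  plan=[
    {"jaw":-0.3,"x":0,"y":0.1,"z":0.1,"turn":0},
    {"jaw":-0.3,"x":0,"y":0,"z":0,"turn":0},
    {"jaw":-0.3,"x":0,"y":0,"z":0,"turn":0},
    {"jaw":-0.3,"x":0,"y":0,"z":0,"turn":0},
    {"jaw":-0.3,"x":0,"y":0,"z":0,"turn":0},
    {"jaw":-0.3,"x":0,"y":0,"z":1,"turn":0},
    {"jaw":-0.3,"x":0,"y":0,"z":2,"turn":0},
    {"jaw":-0.3,"x":0,"y":0,"z":3,"turn":0},
    {"jaw":-0.3,"x":0,"y":0,"z":3,"turn":0},
    {"jaw":-0.3,"x":0,"y":0,"z":0,"turn":0},
  ],
)

```text
t: 4.1
tcp_pos: [0.6639, 0.2057, 0.098]
eef_rot: [[-0.914, 0.405, 0.006], [0.405, 0.914, 0.002], [-0.005, 0.004, -1.0]]
wrist_force: [1.4, -0.5, -0.0]
finger_gap: 0.351
grasp_force: 0.0
```

```bash
python3 seg.py w3 | grep -v "'top', 0.03"
```

```text
table -0.0011934939013883666
[194.   2.] [179   0  35   6 129] top 0.0207 c [499.5 181.8] size [10.4  0.9] ang 76.7
[572.  12.] [566   0  12  25 130] top 0.0075 c [614.5 430.8] size [ 8.1 17. ] ang 76.1
[532. 136.] [  418    25   222   201 22569] top 0.0269 c [693.6 378.2] size [108.2 150.3] ang 7.1
[622.  39.] [600  26  40  25 192] top 0.0076 c [647.7 461. ] size [28.7 10. ] ang 89.6
[ 58. 143.] [   2  114  112   60 4987] top 0.0699 c [546.3  54. ] size [25.2 23.9] ang 7.4
[317. 190.] [ 293  156   49   69 3285] top 0.0188 c [662.1 205.8] size [40.  58.8] ang 65.6
[  6. 181.] [  0 167  18  30 284] top 0.013 c [550.3 -33.7] size [12.  26.5] ang 49.6
[178. 269.] [ 134  229   88   84 5045] top 0.0511 c [672.   70.4] size [50.6 57.8] ang 4.5
[434. 259.] [ 409  234   50   56 1209] top 0.0797 c [739.1 270.6] size [14.6  1.8] ang 90.0
[ 33. 328.] [   0  285   73  100 3594] top 0.0575 c [663.3 -69.2] size [26.5 34. ] ang 56.5
```

View pics/w3.png

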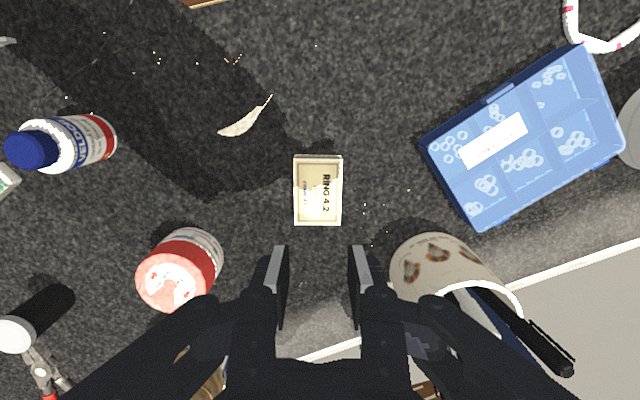

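The wrist view shows the packet unmoved at (317,190): the fingers were still closing when I lifted. I'll go down again and give them longer.

Emit:
apply_moves(
  plan=[
    {"jaw":0.4,"x":-0.1,"y":0,"z":0,"turn":0},
    {"jaw":0.4,"x":0,"y":0,"z":0,"turn":0},
    {"jaw":0.4,"x":0,"y":0,"z":0,"turn":0},
    {"jaw":0.4,"x":0,"y":0,"z":0,"turn":0},
    {"jaw":0.4,"x":0,"y":0,"z":0,"turn":0},
    {"jaw":0.4,"x":0,"y":0,"z":-3,"turn":0},
    {"jaw":0.4,"x":0,"y":0,"z":-3,"turn":0},
    {"jaw":0.4,"x":0,"y":0,"z":-3,"turn":0},
    {"jaw":-0.5,"x":0,"y":0,"z":-0.4,"turn":0},
    {"jaw":-0.5,"x":0,"y":0,"z":0,"turn":0},
    {"jaw":-0.5,"x":0,"y":0,"z":0,"turn":0},
    {"jaw":-0.5,"x":0,"y":0,"z":0,"turn":0},
    {"jaw":-0.5,"x":0,"y":0,"z":0,"turn":0},
    {"jaw":-0.5,"x":0,"y":0,"z":0,"turn":0},
    {"jaw":-0.5,"x":0,"y":0,"z":0,"turn":0},
  ],
)

```text
t: 5.65
tcp_pos: [0.6611, 0.2052, -0.0005]
eef_rot: [[-0.914, 0.405, 0.0], [0.405, 0.914, 0.0], [-0.0, 0.0, -1.0]]
wrist_force: [-0.3, -0.3, -0.9]
finger_gap: 0.249
grasp_force: 0.0
```

```bash
python3 seg.py w4|grep "0.01[6-9]"; python3 - <<'E'
from h import *
s=robot.read_state();print(s['tcp_pos'],s['grasp_force'],s['finger_gap']);C=cal('wrist',s)
print(proj([s['tcp_pos'],s['tcp_pos']+np.r_[0,0,.0187]],C))
E
```

```text
[ 0.66104895  0.20518959 -0.00066146] 0.0 0.2502870290189427
[[317.97100755 237.37451325]
 [317.96277356 252.75106364]]
```

View pics/w4.png

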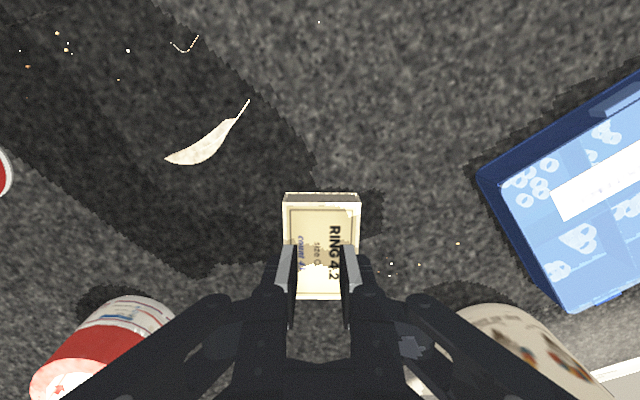

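```bash
python3 - <<'E'
from h import *
np.set_printoptions(precision=3,suppress=True)
q=np.load('/tmp/w4.npz');X=cloud(q['d'],(cal('side')[0]*0+cams.get_calibration('wrist')['intrinsics'],q['R'],q['t']))
for v in (235,242,250,258,266,275,285): print(v,[(u,X[v,u].round(3).tolist(),q['p'][v,u].tolist()) for u in (282,290,318,345,355)])
p,d,C=shot('side');cv2.imwrite('pics/s4.png',cv2.resize(p[60:180,200:360],None,fx=5,fy=5,interpolation=cv2.INTER_CUBIC))
E
```

```text
235 [(282, [0.651, 0.186, -0.001], [22, 24, 22]), (290, [0.647, 0.196, 0.016], [108, 133, 143]), (318, [0.652, 0.209, 0.018], [198, 241, 248]), (345, [0.658, 0.222, 0.016], [185, 229, 240]), (355, [0.66, 0.227, 0.016], [203, 237, 244])]
242 [(282, [0.655, 0.184, -0.001], [27, 28, 22]), (290, [0.65, 0.194, 0.016], [88, 111, 119]), (318, [0.656, 0.208, 0.017], [160, 205, 223]), (345, [0.662, 0.221, 0.017], [139, 180, 195]), (355, [0.664, 0.225, 0.017], [218, 241, 248])]
250 [(282, [0.645, 0.194, 0.034], [136, 136, 135]), (290, [0.647, 0.197, 0.034], [153, 154, 153]), (318, [0.661, 0.205, 0.016], [77, 93, 106]), (345, [0.657, 0.221, 0.034], [158, 159, 159]), (355, [0.669, 0.224, 0.016], [162, 193, 209])]
258 [(282, [0.645, 0.194, 0.042], [157, 156, 153]), (290, [0.647, 0.197, 0.04], [139, 140, 139]), (318, [0.665, 0.204, 0.017], [147, 192, 212]), (345, [0.657, 0.22, 0.042], [116, 114, 113]), (355, [0.659, 0.224, 0.041], [162, 163, 162])]
266 [(282, [0.646, 0.195, 0.049], [142, 143, 143]), (290, [0.647, 0.198, 0.048], [73, 70, 72]), (318, [0.669, 0.202, 0.017], [255, 255, 255]), (345, [0.657, 0.22, 0.048], [37, 37, 39]), (355, [0.659, 0.224, 0.048], [152, 155, 152])]
275 [(282, [0.647, 0.195, 0.054], [140, 144, 143]), (290, [0.647, 0.199, 0.055], [32, 36, 33]), (318, [0.675, 0.199, 0.016], [250, 255, 255]), (345, [0.656, 0.219, 0.055], [49, 43, 45]), (355, [0.659, 0.223, 0.054], [151, 151, 153])]
285 [(282, [0.647, 0.196, 0.061], [180, 182, 179]), (290, [0.649, 0.198, 0.06], [49, 49, 46]), (318, [0.681, 0.197, 0.016], [246, 255, 255]), (345, [0.657, 0.219, 0.061], [39, 40, 35]), (355, [0.659, 0.222, 0.061], [186, 188, 185])]
```

View pics/s4.png

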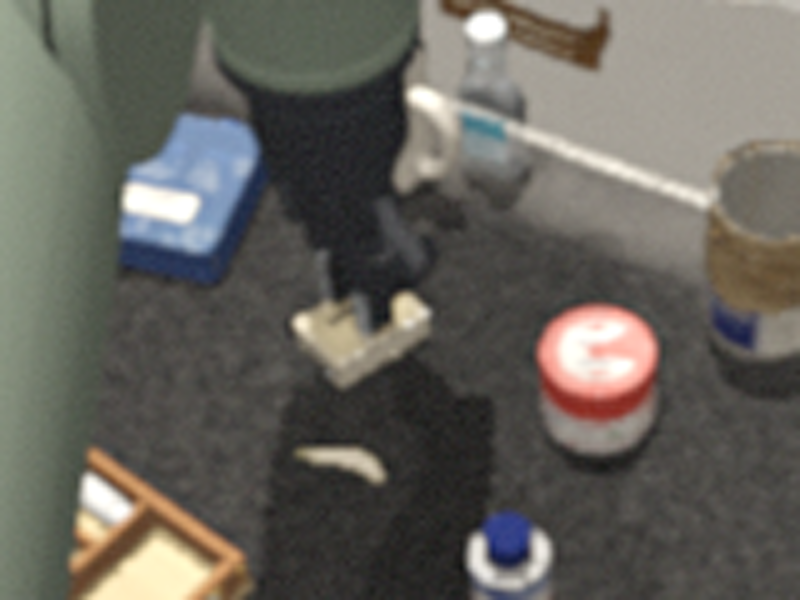

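The fingertips stand above the packet, whose top is at 17 mm, although the TCP reads 0. I'll measure the tips' offset from the TCP in the stored views.

```bash
python3 - <<'E'
from h import *
np.set_printoptions(precision=3,suppress=True)
c=cams.get_calibration('wrist');K=c['intrinsics'];T=c['tool_from_camera']
for n in('w1','w2','w3','w4'):
    q=np.load(f'/tmp/{n}.npz');d=q['d']
    X=cloud(d,(K,np.eye(3),np.zeros(3)))@T[:3,:3].T+T[:3,3]   # tool coords
    m=(d>0)&(X[...,2]>-.075)&(X[...,2]<.03)&(abs(X[...,0])<.014)&(abs(X[...,1])<.06)&(d<.2)
    for sgn in(-1,1):
        Y=X[m&(X[...,1]*sgn>0)]
        if len(Y)<20: print(n,'none');continue
        F=Y[Y[:,2]>np.percentile(Y[:,2],99.5)-.003]
        print(n,sgn,len(Y),'max toolz',np.percentile(Y[:,2],[90,98,99.5]),'tip pts mean',F.mean(0),'inner y',abs(F[:,1]).min(), abs(F[:,1]).max())
E
```

```text
w1 -1 2818 max toolz [-0.044 -0.039 -0.038] tip pts mean [ 0.    -0.043 -0.039] inner y 0.04257013695958716 0.04940626913573116
w1 1 2808 max toolz [-0.044 -0.039 -0.038] tip pts mean [ 0.     0.043 -0.039] inner y 0.04198105380571756 0.04864815523017873
w2 -1 2634 max toolz [-0.039 -0.033 -0.031] tip pts mean [-0.    -0.033 -0.032] inner y 0.03195555568897918 0.03802444651921338
w2 1 2643 max toolz [-0.039 -0.033 -0.031] tip pts mean [-0.     0.032 -0.032] inner y 0.03157100888171797 0.0373490170474315
w3 -1 2839 max toolz [-0.037 -0.03  -0.027] tip pts mean [ 0.004 -0.016 -0.028] inner y 0.015079454305605698 0.021541194786437866
w3 1 2861 max toolz [-0.037 -0.03  -0.027] tip pts mean [ 0.003  0.016 -0.028] inner y 0.014589772452123149 0.021199972959132476
w4 -1 6833 max toolz [0.001 0.002 0.002] tip pts mean [ 0.001 -0.041  0.001] inner y 0.02079844806221771 0.05999661341359087
w4 1 6779 max toolz [0.001 0.002 0.002] tip pts mean [0.    0.042 0.001] inner y 0.02359288883594449 0.05999596379762845
```

Measured tips sit 38 mm (85 mm open), 32 mm (64 mm) and 27.5 mm (30 mm) behind the reported TCP, so the real fingers end about 25 mm short of it. The side crop agrees, showing the tips at (325,290) and (365,315) over the packet. I'll command the TCP that much lower, watching the force.

Emit:
apply_moves(
  plan=[
    {"jaw":0.4,"x":0.1,"y":0.05,"z":0.5,"turn":0},
    {"jaw":0.4,"x":0,"y":0,"z":0,"turn":0},
    {"jaw":0.4,"x":0,"y":0,"z":0,"turn":0},
    {"jaw":0.4,"x":0,"y":0,"z":0,"turn":0},
    {"jaw":0.4,"x":0,"y":0,"z":0,"turn":0},
    {"jaw":0.4,"x":0,"y":0,"z":0,"turn":0},
    {"jaw":0.4,"x":0,"y":0,"z":0,"turn":0},
    {"jaw":0.4,"x":0,"y":0,"z":-0.9,"turn":0},
    {"jaw":0.4,"x":0,"y":0,"z":-0.9,"turn":0},
    {"jaw":0.4,"x":0,"y":0,"z":-0.9,"turn":0},
    {"jaw":0.4,"x":0,"y":0,"z":0,"turn":0},
  ],
)

```text
t: 6.85
tcp_pos: [0.6611, 0.2054, -0.0248]
eef_rot: [[-0.914, 0.405, -0.002], [0.405, 0.914, -0.001], [0.002, -0.002, -1.0]]
wrist_force: [0.5, 0.6, 0.1]
finger_gap: 0.7
grasp_force: 0.0
```

Emit:
apply_moves(
  plan=[
    {"jaw":-0.3,"x":0,"y":0,"z":0,"turn":0},
    {"jaw":-0.3,"x":0,"y":0,"z":0,"turn":0},
    {"jaw":-0.3,"x":0,"y":0,"z":0,"turn":0},
    {"jaw":-0.3,"x":0,"y":0,"z":0,"turn":0},
    {"jaw":-0.3,"x":0,"y":0,"z":0,"turn":0},
    {"jaw":-0.3,"x":0,"y":0,"z":0,"turn":0},
    {"jaw":-0.3,"x":0,"y":0,"z":0,"turn":0},
  ],
  squeeze=30,
)

```text
t: 7.55
tcp_pos: [0.6621, 0.2057, -0.0227]
eef_rot: [[-0.914, 0.405, 0.0], [0.405, 0.914, -0.0], [-0.0, 0.0, -1.0]]
wrist_force: [0.2, -1.0, 3.2]
finger_gap: 0.476
grasp_force: 31.7
```

Emit:
apply_moves(
  plan=[
    {"jaw":-0.3,"x":0,"y":0,"z":2,"turn":0},
    {"jaw":-0.3,"x":0,"y":0,"z":3,"turn":0},
    {"jaw":-0.3,"x":-1,"y":0,"z":4,"turn":0},
    {"jaw":-0.3,"x":-2,"y":-2,"z":4,"turn":-0.05},
    {"jaw":-0.3,"x":-2,"y":-3,"z":3,"turn":-0.08},
    {"jaw":-0.3,"x":-2,"y":-3,"z":3,"turn":-0.08},
    {"jaw":-0.3,"x":-2,"y":-3,"z":0,"turn":-0.08},
    {"jaw":-0.3,"x":-2,"y":-3,"z":0,"turn":-0.08},
    {"jaw":-0.3,"x":-2,"y":-3,"z":0,"turn":-0.08},
    {"jaw":-0.3,"x":-2,"y":-3,"z":0,"turn":-0.08},
    {"jaw":-0.3,"x":-2,"y":-3,"z":0,"turn":-0.08},
    {"jaw":-0.3,"x":-2,"y":-3,"z":0,"turn":-0.08},
    {"jaw":-0.3,"x":-2,"y":-3,"z":0,"turn":-0.08},
    {"jaw":-0.3,"x":0,"y":-3,"z":0,"turn":-0.08},
    {"jaw":-0.3,"x":0,"y":-3,"z":0,"turn":-0.08},
    {"jaw":-0.3,"x":0,"y":-3,"z":0,"turn":-0.05},
    {"jaw":-0.3,"x":0,"y":-2,"z":0,"turn":0},
    {"jaw":-0.3,"x":0,"y":0,"z":0,"turn":0},
    {"jaw":-0.3,"x":0,"y":0,"z":0,"turn":0},
  ],
)

```text
t: 9.45
tcp_pos: [0.4521, -0.1941, 0.1679]
eef_rot: [[-0.173, 0.985, 0.001], [0.985, 0.173, 0.0], [0.0, 0.001, -1.0]]
wrist_force: [1.3, 0.5, -0.1]
finger_gap: 0.477
grasp_force: 31.2
```

```bash
python3 seg.py w5
```

```text
table -0.0012495305402017835
[312.  18.] [304   0  17  37  66] top 0.0097 c [421.8 -49.8] size [33.3  1.5] ang 73.9
[321.  18.] [308   0  27  40  83] top 0.0098 c [430.6 -49.3] size [40.3  2. ] ang 63.2
[440.  46.] [ 426   17   29   61 1456] top 0.0135 c [545.9 -53.6] size [22.7 52.2] ang 11.4
[207.  84.] [ 171   47   75   75 2922] top 0.0251 c [ 334.6 -125.3] size [65.9 66. ] ang 48.1
[568.  92.] [ 528   70   77   44 2583] top 0.0582 c [660.6 -73.8] size [35.4 34.1] ang 45.6
[466. 149.] [448 132  37  35 638] top 0.0135 c [ 601.2 -141.8] size [34.5 34.6] ang 66.6
[566. 165.] [ 534  149   57   38 1047] top 0.012 c [ 710.  -137.4] size [23.4 69.6] ang 72.9
[328. 178.] [ 285  158   87   48 2365] top 0.0304 c [ 462.4 -186.4] size [86.8 19.9] ang 10.4
[505. 214.] [ 478  192   53   48 1418] top 0.0192 c [ 665.1 -204.5] size [51.4 51.2] ang 0.5
[365. 233.] [362 218   7  28 148] top 0.0308 c [ 515.1 -249.7] size [ 6.3 23.3] ang 9.2
[536. 308.] [ 499  245   88  116 5764] top 0.0754 c [ 731.7 -298.5] size [28.8 72. ] ang 26.1
[427. 372.] [417 357  26  26 358] top 0.0254 c [ 637.9 -430.6] size [17.4 50.3] ang 63.0
[435. 393.] [418 385  39  15 431] top 0.0262 c [ 664.7 -467.5] size [ 3.5 54.8] ang 88.4
```

View pics/w5.png

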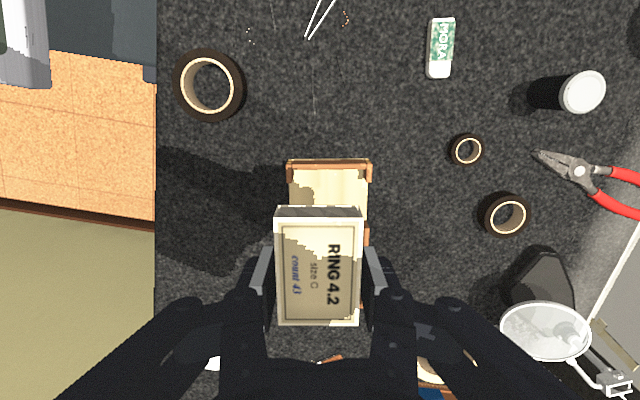

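The view shows the held packet at (318,268) straight in the fingers, with the tray's end wall at (328,170). Wanted tape is at (505,214). From that wall, the well centre is (0.4687, -0.2208), with yaw 10.4°.

Emit:
apply_moves(
  plan=[
    {"jaw":-0.3,"x":1,"y":-1.3,"z":-2,"turn":0.007},
    {"jaw":-0.3,"x":0.66,"y":-1.37,"z":-3,"turn":0},
    {"jaw":-0.3,"x":0,"y":0,"z":-3,"turn":0},
    {"jaw":-0.3,"x":0,"y":0,"z":-3,"turn":0},
    {"jaw":-0.3,"x":0,"y":0,"z":-3,"turn":0},
    {"jaw":-0.3,"x":0,"y":0,"z":-2,"turn":0},
    {"jaw":-0.3,"x":0,"y":0,"z":-1.5,"turn":0},
    {"jaw":-0.3,"x":0,"y":0,"z":0,"turn":0},
    {"jaw":-0.3,"x":0,"y":0,"z":0,"turn":0},
  ],
)

```text
t: 10.4
tcp_pos: [0.469, -0.2205, -0.0072]
eef_rot: [[-0.181, 0.984, 0.0], [0.984, 0.181, 0.0], [0.0, 0.0, -1.0]]
wrist_force: [0.8, -0.5, -0.8]
finger_gap: 0.48
grasp_force: 31.2
```

Emit:
apply_moves(
  plan=[
    {"jaw":-0.3,"x":0,"y":0,"z":-0.5,"turn":0},
    {"jaw":-0.3,"x":0,"y":0,"z":-0.4,"turn":0},
    {"jaw":-0.3,"x":0,"y":0,"z":0,"turn":0},
    {"jaw":0.4,"x":0,"y":0,"z":0,"turn":0},
    {"jaw":0.4,"x":0,"y":0,"z":0,"turn":0},
    {"jaw":0.4,"x":0,"y":0,"z":0,"turn":0},
    {"jaw":0.4,"x":0,"y":0,"z":0,"turn":0},
    {"jaw":0.4,"x":0,"y":0,"z":0.5,"turn":0},
    {"jaw":0.4,"x":0,"y":0,"z":2,"turn":0},
    {"jaw":0.4,"x":0,"y":0,"z":4,"turn":0},
    {"jaw":0.6,"x":0,"y":0,"z":4,"turn":0},
    {"jaw":0.6,"x":0,"y":0,"z":2,"turn":0},
  ],
)

```text
t: 11.6
tcp_pos: [0.4692, -0.2214, 0.1114]
eef_rot: [[-0.18, 0.984, 0.003], [0.984, 0.18, -0.001], [-0.002, 0.002, -1.0]]
wrist_force: [-0.2, -0.3, -0.8]
finger_gap: 0.8
grasp_force: 0.0
```

Emit:
apply_moves(
  plan=[
    {"jaw":0.6,"x":3,"y":0.2,"z":0,"turn":0},
    {"jaw":0.6,"x":3.5,"y":0.3,"z":0,"turn":0},
    {"jaw":0.6,"x":3.5,"y":0.3,"z":0,"turn":0},
    {"jaw":0.6,"x":3.5,"y":0.3,"z":0,"turn":0},
    {"jaw":0.6,"x":3.1,"y":0.3,"z":0,"turn":0},
    {"jaw":0.6,"x":3,"y":0.3,"z":-2,"turn":0},
    {"jaw":0.6,"x":0,"y":0,"z":-3,"turn":0},
    {"jaw":0.6,"x":0,"y":0,"z":0,"turn":0},
    {"jaw":0.6,"x":0,"y":0,"z":0,"turn":0},
  ],
)

```text
t: 12.5
tcp_pos: [0.6642, -0.2044, 0.059]
eef_rot: [[-0.18, 0.984, -0.001], [0.984, 0.18, -0.0], [-0.0, -0.001, -1.0]]
wrist_force: [1.0, -0.7, 0.3]
finger_gap: 0.799
grasp_force: 0.0
```

```bash
python3 seg.py w6; python3 - <<'E'
from h import *
p=cv2.imread('pics/w6.png');cv2.imwrite('pics/w6c.png',cv2.resize(p[100:350,150:550],None,fx=2,fy=2))
E
```

```text
table -0.0010663995842521785
[354.  16.] [ 324    0   70   40 1975] top 0.0583 c [663.1 -85.3] size [32.8 12.3] ang 9.4
[241. 106.] [ 215   77   54   57 1424] top 0.0134 c [ 602.3 -142.1] size [34.4 34.6] ang 56.5
[403. 133.] [ 353  107   89   60 2371] top 0.0119 c [ 710.7 -137.5] size [23.4 67.9] ang 71.9
[ 56. 233.] [    0   121   138   226 20956] top 0.0299 c [ 478. -262.] size [ 88.2 174.6] ang 9.3
[318. 211.] [ 283  174   71   74 2641] top 0.0191 c [ 665.7 -204.5] size [50.8 51. ] ang 50.1
[243. 266.] [229 251  21  45 262] top 0.0996 c [ 631.2 -209.7] size [ 6.4 22.8] ang 26.7
[365. 316.] [ 313  251   94  120 4839] top 0.0923 c [ 699.  -197.9] size [23.4  7. ] ang 83.5
[267. 354.] [240 345  71  26 832] top 0.0245 c [ 640.6 -341.9] size [25.6  9.4] ang 32.7
```

View pics/w6c.png

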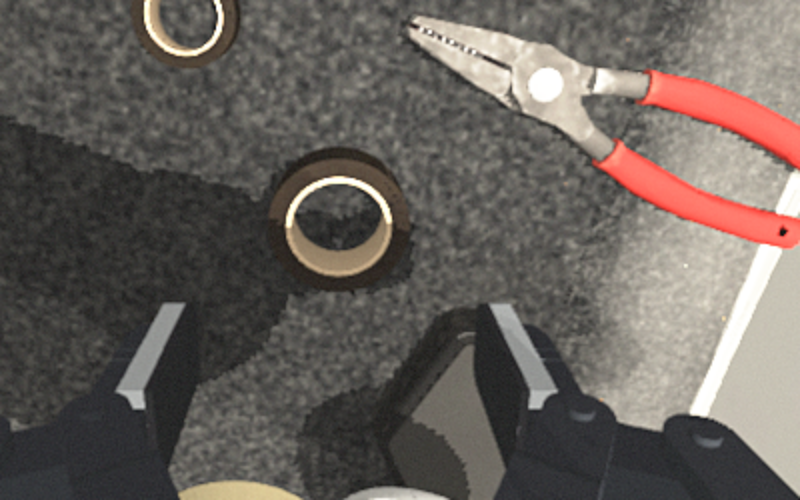

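Enlarged crop: the tape at (340,218), 51 × 19 mm, is the right one (the smaller roll is at (188,15)), the fingers straddle it, and the pliers and stand are clear. Going down.

Emit:
apply_moves(
  plan=[
    {"jaw":0.6,"x":0.1,"y":0,"z":-2.5,"turn":0},
    {"jaw":0.6,"x":0,"y":0,"z":-2.5,"turn":0},
    {"jaw":0.6,"x":0,"y":0,"z":-2,"turn":0},
    {"jaw":0.6,"x":0,"y":0,"z":-1.4,"turn":0},
    {"jaw":0,"x":0,"y":0,"z":0,"turn":0},
    {"jaw":0,"x":0,"y":0,"z":0,"turn":0},
    {"jaw":0,"x":0,"y":0,"z":0,"turn":0},
    {"jaw":0,"x":0,"y":0,"z":0,"turn":0},
    {"jaw":0,"x":0,"y":0,"z":0,"turn":0},
    {"jaw":0,"x":0,"y":0,"z":0,"turn":0},
    {"jaw":0,"x":0,"y":0,"z":0,"turn":0},
  ],
  squeeze=30,
)

```text
t: 13.65
tcp_pos: [0.666, -0.2041, -0.0251]
eef_rot: [[-0.18, 0.984, 0.001], [0.984, 0.18, -0.0], [-0.0, 0.001, -1.0]]
wrist_force: [-0.3, 0.7, 7.0]
finger_gap: 0.578
grasp_force: 31.8
```

Emit:
apply_moves(
  plan=[
    {"jaw":0,"x":0,"y":0,"z":2,"turn":0},
    {"jaw":0,"x":0,"y":0,"z":3,"turn":0},
    {"jaw":0,"x":0,"y":0,"z":4,"turn":0},
    {"jaw":0,"x":0,"y":0,"z":4,"turn":0},
    {"jaw":0,"x":-2,"y":0.2,"z":0,"turn":0},
    {"jaw":0,"x":-2,"y":0.2,"z":0,"turn":0},
    {"jaw":0,"x":-3,"y":0.2,"z":0,"turn":0},
    {"jaw":0,"x":-3,"y":0.2,"z":0,"turn":0},
    {"jaw":0,"x":-3,"y":0.2,"z":0,"turn":0},
    {"jaw":0,"x":-3,"y":0.2,"z":0,"turn":0},
    {"jaw":0,"x":-2,"y":0.2,"z":0,"turn":0},
    {"jaw":0,"x":-1.7,"y":0,"z":0,"turn":0},
    {"jaw":0,"x":0,"y":0,"z":0,"turn":0},
    {"jaw":0,"x":0,"y":0,"z":0,"turn":0},
  ],
)

```text
t: 15.05
tcp_pos: [0.4693, -0.1902, 0.1051]
eef_rot: [[-0.18, 0.984, 0.001], [0.984, 0.18, -0.0], [-0.001, 0.001, -1.0]]
wrist_force: [0.4, -0.4, -1.1]
finger_gap: 0.581
grasp_force: 31.5
```

```bash
python3 - <<'E'
from h import *
p,d,C=shot('wrist');X=cloud(d,C);cv2.imwrite('pics/w7.png',p);print(robot.read_state()['finger_gap'])
# held tape offset from TCP and packet on tray, plus tray floor
s=robot.read_state();z=X[...,2];t=s['tcp_pos']
D=np.hypot(X[...,0]-t[0],X[...,1]-t[1])
m=(D<.04)&(d>0)&(z<t[2]+.048)&(z>t[2]+.03);Y=X[m];r=cv2.minAreaRect((Y[:,:2]*1000).astype(np.float32));print('held',r,np.percentile(Y[:,2],[5,50,95])-t[2])
for lo,hi in((.002,.010),(.018,.026)):
    m=(np.hypot(X[...,0]-.469,X[...,1]+.221)<.036)&(z>lo)&(z<hi);Y=X[m]
    if len(Y)>9:print(lo,len(Y),np.median(Y[:,2]),cv2.minAreaRect((Y[:,:2]*1000).astype(np.float32)))
E
```

```text
0.5824837563379801
held ((469.9482421875, -186.09939575195312), (58.97108459472656, 56.78974533081055), 53.36489486694336) [0.03224537 0.04223356 0.04418812]
0.002 978 0.0048495058097321134 ((465.02008056640625, -208.9852294921875), (71.87734985351562, 41.40690994262695), 18.307100296020508)
0.018 1329 0.02251569465206495 ((469.1016845703125, -220.49160766601562), (39.87955093383789, 58.97089767456055), 9.453277587890625)
```

View pics/w7.png

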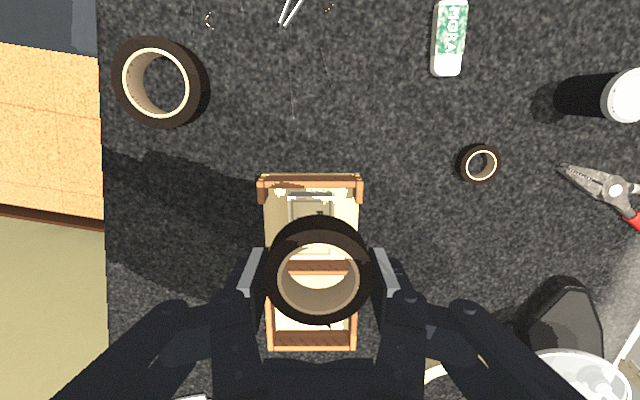

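The view shows the tape held centrally at (320,270); the packet lies in the well at (0.469, -0.2205), top 23 mm up as it should be. I go down onto it.

Emit:
apply_moves(
  plan=[
    {"jaw":0,"x":0,"y":-1.5,"z":-1,"turn":0},
    {"jaw":0,"x":0,"y":-1.53,"z":-2,"turn":0},
    {"jaw":0,"x":0,"y":0,"z":-2,"turn":0},
    {"jaw":0,"x":0,"y":0,"z":-2,"turn":0},
    {"jaw":0,"x":0,"y":0,"z":-2,"turn":0},
    {"jaw":0,"x":0,"y":0,"z":-1,"turn":0},
    {"jaw":0,"x":0,"y":0,"z":-0.4,"turn":0},
    {"jaw":0,"x":0,"y":0,"z":0,"turn":0},
    {"jaw":0,"x":0,"y":0,"z":0,"turn":0},
  ],
)

```text
t: 16.0
tcp_pos: [0.469, -0.2205, 0.0009]
eef_rot: [[-0.18, 0.984, 0.001], [0.984, 0.18, -0.0], [-0.001, 0.001, -1.0]]
wrist_force: [-0.3, -0.3, 0.4]
finger_gap: 0.586
grasp_force: 31.5
```

Emit:
apply_moves(
  plan=[
    {"jaw":0,"x":0,"y":0,"z":-0.2,"turn":0},
    {"jaw":0,"x":0,"y":0,"z":0,"turn":0},
    {"jaw":0.5,"x":0,"y":0,"z":0,"turn":0},
    {"jaw":0.5,"x":0,"y":0,"z":0,"turn":0},
    {"jaw":0.5,"x":0,"y":0,"z":0,"turn":0},
    {"jaw":0.5,"x":0,"y":0,"z":0,"turn":0},
    {"jaw":0.7,"x":0,"y":0,"z":1,"turn":0},
    {"jaw":0.7,"x":0,"y":0,"z":3,"turn":0},
    {"jaw":0.7,"x":0,"y":0,"z":4,"turn":0},
    {"jaw":0.7,"x":0,"y":2,"z":3,"turn":0},
    {"jaw":0.7,"x":2,"y":3,"z":0,"turn":0.02},
    {"jaw":0.7,"x":2,"y":3,"z":0,"turn":0},
    {"jaw":0.7,"x":2,"y":3,"z":0,"turn":0},
    {"jaw":0.7,"x":2,"y":3,"z":0,"turn":0},
    {"jaw":0.7,"x":2,"y":3,"z":0,"turn":0},
    {"jaw":0.7,"x":2,"y":2.5,"z":0,"turn":0},
    {"jaw":0.7,"x":2,"y":2.5,"z":0,"turn":0},
    {"jaw":0.7,"x":2,"y":2,"z":0,"turn":0},
    {"jaw":0.7,"x":2,"y":2,"z":0,"turn":0},
  ],
)

```text
t: 17.9
tcp_pos: [0.6492, 0.0409, 0.109]
eef_rot: [[-0.2, 0.98, 0.0], [0.98, 0.2, -0.0], [-0.0, 0.0, -1.0]]
wrist_force: [-0.8, 0.1, -0.1]
finger_gap: 0.847
grasp_force: 0.0
```

```bash
python3 seg.py w8;python3 - <<'E'
from h import *
p,d,C=shot('scene');X=cloud(d,C)
cv2.imwrite('pics/s8.png',cv2.resize(p[170:290,340:500],None,fx=5,fy=5,interpolation=cv2.INTER_CUBIC))
E
```

```text
table -0.0011380281464917416
[357. 168.] [ 320  128   77   81 4876] top 0.0512 c [675.2  71.2] size [55.9 56.3] ang 80.8
[190. 158.] [ 155  130   71   58 3006] top 0.0701 c [546.7  53.4] size [24.5 24.6] ang 65.5
[ 82. 194.] [ 57 143  51 106 676] top 0.0096 c [440.8 -11.7] size [119.   15.7] ang 68.0
[193. 257.] [ 178  234   30   50 1099] top 0.0134 c [546.7 -52.8] size [22.6 51.5] ang 12.7
[  5. 289.] [  0 267  13  42 363] top 0.018 c [ 366.9 -127.1] size [35.2  7.5] ang 84.9
[312. 324.] [ 284  283   80   78 2596] top 0.0579 c [661.2 -72.7] size [34.5 34.2] ang 1.9
[244. 339.] [228 325  29  32 444] top 0.0132 c [ 606.  -139.6] size [25.7 37.6] ang 21.6
[ 64. 357.] [ 49 343  36  33 496] top 0.0304 c [ 425.3 -188.5] size [28.5 13.9] ang 56.8
[152. 395.] [145 388  12  12  81] top 0.0142 c [ 515.3 -239.8] size [4.7 7.9] ang 52.2
```

View pics/s8.png

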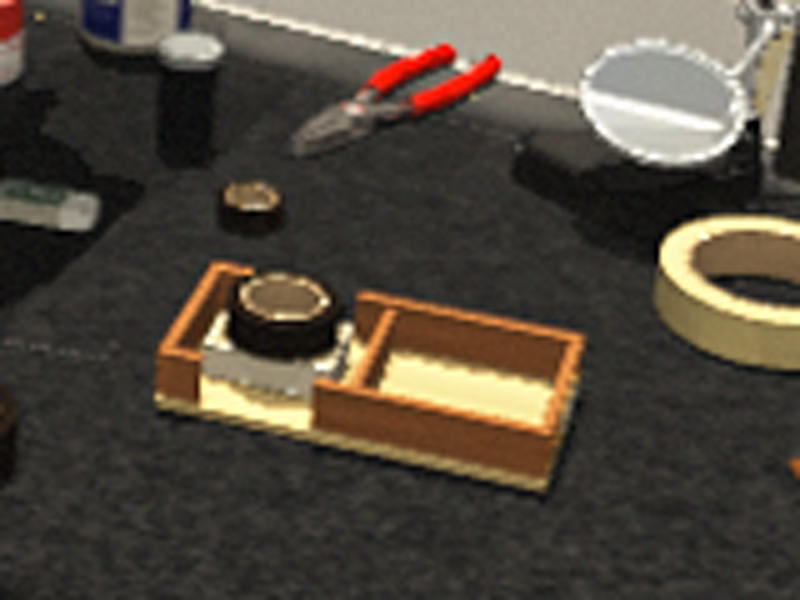

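Scene crop: the tape at (285,315) lies flat on the packet in the well. Next is the balm; I check the jar behind it for clearance.

```bash
python3 - <<'E'
from h import *
np.set_printoptions(precision=3,suppress=True)
K=cams.get_calibration('wrist')['intrinsics']
for n in('w8',):
    q=np.load(f'/tmp/{n}.npz');X=cloud(q['d'],(K,q['R'],q['t']))
    m=(X[...,2]>.02)&(X[...,2]<.12)&(X[...,0]>.706)&(X[...,1]>-.05)&(X[...,1]<.2)&(q['d']>.2)
    Y=X[m];print(len(Y),Y.min(0),Y.max(0),np.percentile(Y,5,axis=0))
q=np.load('/tmp/side.npz');X=cloud(q['d'],cal('side'))
m=(X[...,2]>.03)&(X[...,2]<.12)&(X[...,0]>.70)&(X[...,0]<.82)&(X[...,1]>-.05)&(X[...,1]<.15);Y=X[m];print(len(Y),Y.min(0),Y.max(0))
E
```

```text
31299 [ 0.74  -0.017  0.02 ] [0.838 0.2   0.12 ] [ 0.746 -0.008  0.025]
865 [ 0.7   -0.014  0.03 ] [0.812 0.077 0.097]
```

Emit:
apply_moves(
  plan=[
    {"jaw":0.7,"x":1.3,"y":1.5,"z":0,"turn":0},
    {"jaw":0.7,"x":1.28,"y":1.53,"z":0,"turn":0},
    {"jaw":0.7,"x":0,"y":0,"z":-2,"turn":0},
    {"jaw":0.7,"x":0,"y":0,"z":-3,"turn":0},
    {"jaw":0.7,"x":0,"y":0,"z":-3,"turn":0},
    {"jaw":0.7,"x":0,"y":0,"z":-2,"turn":0},
    {"jaw":0.7,"x":0,"y":0,"z":-1.15,"turn":0},
    {"jaw":0.7,"x":0,"y":0,"z":0,"turn":0},
    {"jaw":0.1,"x":0,"y":0,"z":0,"turn":0},
    {"jaw":0.1,"x":0,"y":0,"z":0,"turn":0},
    {"jaw":0.1,"x":0,"y":0,"z":0,"turn":0},
    {"jaw":0.1,"x":0,"y":0,"z":0,"turn":0},
    {"jaw":0.1,"x":0,"y":0,"z":0,"turn":0},
    {"jaw":0.1,"x":0,"y":0,"z":0,"turn":0},
    {"jaw":0.1,"x":0,"y":0,"z":0,"turn":0},
  ],
  squeeze=35,
)

```text
t: 19.5
tcp_pos: [0.6751, 0.0699, -0.0018]
eef_rot: [[-0.2, 0.98, 0.002], [0.98, 0.2, 0.0], [-0.0, 0.002, -1.0]]
wrist_force: [-1.0, 0.0, 8.5]
finger_gap: 0.665
grasp_force: 38.1
```

Emit:
apply_moves(
  plan=[
    {"jaw":0.1,"x":0,"y":0,"z":2,"turn":0},
    {"jaw":0.1,"x":0,"y":0,"z":4,"turn":0},
    {"jaw":0.1,"x":0,"y":0,"z":4,"turn":0},
    {"jaw":0.1,"x":0,"y":-1,"z":3,"turn":0},
    {"jaw":0.1,"x":-1.5,"y":-3,"z":0,"turn":-0.02},
    {"jaw":0.1,"x":-1.6,"y":-3,"z":0,"turn":0},
    {"jaw":0.1,"x":-1.6,"y":-3,"z":0,"turn":0},
    {"jaw":0.1,"x":-1.6,"y":-3,"z":0,"turn":0},
    {"jaw":0.1,"x":-1.6,"y":-3,"z":0,"turn":0},
    {"jaw":0.1,"x":-1.6,"y":-3,"z":0,"turn":0},
    {"jaw":0.1,"x":-1.6,"y":-3,"z":0,"turn":0},
    {"jaw":0.1,"x":-1.6,"y":-3,"z":0,"turn":0},
    {"jaw":0.1,"x":-1.6,"y":-3,"z":0,"turn":0},
    {"jaw":0.1,"x":-1.6,"y":-3,"z":0,"turn":0},
    {"jaw":0.1,"x":-1.6,"y":-3,"z":0,"turn":0},
    {"jaw":0.1,"x":-1.6,"y":-3.2,"z":0,"turn":0},
    {"jaw":0.1,"x":0,"y":0,"z":0,"turn":0},
    {"jaw":0.1,"x":0,"y":0,"z":0,"turn":0},
  ],
)

```text
t: 21.3
tcp_pos: [0.4833, -0.3025, 0.1273]
eef_rot: [[-0.179, 0.984, 0.001], [0.984, 0.179, -0.0], [-0.0, 0.001, -1.0]]
wrist_force: [0.4, 0.4, -1.3]
finger_gap: 0.667
grasp_force: 37.8
```

Emit:
apply_moves(
  plan=[
    {"jaw":0.1,"x":0,"y":0,"z":-3,"turn":0},
    {"jaw":0.1,"x":0,"y":0,"z":-3,"turn":0},
    {"jaw":0.1,"x":0,"y":0,"z":-3,"turn":0},
    {"jaw":0.1,"x":0,"y":0,"z":-2,"turn":0},
    {"jaw":0.1,"x":0,"y":0,"z":-0.8,"turn":0},
    {"jaw":0.1,"x":0,"y":0,"z":0,"turn":0},
    {"jaw":0.1,"x":0,"y":0,"z":0,"turn":0},
  ],
)

```text
t: 22.0
tcp_pos: [0.4841, -0.3019, 0.0097]
eef_rot: [[-0.181, 0.984, 0.001], [0.984, 0.181, -0.001], [-0.001, 0.001, -1.0]]
wrist_force: [0.6, -0.9, -0.1]
finger_gap: 0.667
grasp_force: 37.8
```

Emit:
apply_moves(
  plan=[
    {"jaw":0.1,"x":0,"y":0,"z":-0.4,"turn":0},
    {"jaw":0.1,"x":0,"y":0,"z":-0.1,"turn":0},
    {"jaw":0.1,"x":0,"y":0,"z":0,"turn":0},
    {"jaw":0.6,"x":0,"y":0,"z":0,"turn":0},
    {"jaw":0.6,"x":0,"y":0,"z":0,"turn":0},
    {"jaw":0.6,"x":0,"y":0,"z":0,"turn":0},
    {"jaw":0.6,"x":0,"y":0,"z":0,"turn":0},
    {"jaw":0.6,"x":0,"y":0,"z":1,"turn":0},
    {"jaw":0.6,"x":0,"y":0,"z":3,"turn":0},
    {"jaw":0.6,"x":0,"y":0,"z":4,"turn":0},
    {"jaw":0.6,"x":1,"y":1,"z":4,"turn":0},
    {"jaw":0.3,"x":2,"y":3,"z":0,"turn":0},
    {"jaw":0.3,"x":2,"y":3,"z":0,"turn":0},
    {"jaw":0.3,"x":2,"y":3,"z":0,"turn":0},
    {"jaw":0.3,"x":2,"y":3,"z":0,"turn":0},
    {"jaw":0.3,"x":2,"y":3,"z":0,"turn":0},
    {"jaw":0.3,"x":2,"y":3,"z":0,"turn":0},
    {"jaw":0.3,"x":2,"y":2,"z":0,"turn":0},
    {"jaw":0.3,"x":2,"y":2,"z":0,"turn":0},
  ],
)

```text
t: 23.9
tcp_pos: [0.6541, -0.0707, 0.1245]
eef_rot: [[-0.181, 0.984, 0.0], [0.984, 0.181, 0.0], [-0.0, 0.0, -1.0]]
wrist_force: [-0.1, -0.2, 0.4]
finger_gap: 0.652
grasp_force: 0.0
```

```bash
python3 seg.py w9
```

```text
table -0.0011558598253846618
[205.  17.] [ 165    0   72   41 2217] top 0.0695 c [548.4  44.7] size [24.   8.4] ang 12.5
[84. 69.] [ 58   6  52 130 994] top 0.0097 c [441.2 -11.6] size [117.8  15.7] ang 67.9
[203. 144.] [ 187  116   33   58 1453] top 0.0134 c [546.6 -53.4] size [22.5 51.5] ang 12.3
[  4. 187.] [  0 163  13  46 393] top 0.0165 c [ 366.4 -128.1] size [37.5  8.8] ang 84.0
[324. 200.] [ 303  172   44   54 1763] top 0.0583 c [661.4 -73.6] size [34.4 34.8] ang 52.7
[253. 238.] [235 225  36  33 502] top 0.0133 c [ 601.9 -139.7] size [34.6 33.1] ang 4.6
[353. 254.] [328 241  46  32 771] top 0.0117 c [ 704.2 -135.2] size [22.6 54.8] ang 71.6
[107. 291.] [  52  249  113  115 6905] top 0.043 c [ 470.1 -220.4] size [51.8 50.9] ang 69.0
[348. 347.] [322 332  45  31 784] top 0.0203 c [ 720.5 -249.8] size [45.8 25.3] ang 24.0
```

Emit:
apply_moves(
  plan=[
    {"jaw":0.3,"x":0.73,"y":-0.28,"z":0,"turn":0},
    {"jaw":0.3,"x":0,"y":0,"z":-3,"turn":0},
    {"jaw":0.3,"x":0,"y":0,"z":-3,"turn":0},
    {"jaw":0.3,"x":0,"y":0,"z":-3,"turn":0},
    {"jaw":0.3,"x":0,"y":0,"z":-2.3,"turn":0},
    {"jaw":0.3,"x":0,"y":0,"z":-1.1,"turn":0},
    {"jaw":0.3,"x":0,"y":0,"z":0,"turn":0},
    {"jaw":-0.4,"x":0,"y":0,"z":0,"turn":0},
    {"jaw":-0.4,"x":0,"y":0,"z":0,"turn":0},
    {"jaw":-0.4,"x":0,"y":0,"z":0,"turn":0},
    {"jaw":-0.4,"x":0,"y":0,"z":0,"turn":0},
    {"jaw":-0.4,"x":0,"y":0,"z":0,"turn":0},
    {"jaw":-0.4,"x":0,"y":0,"z":0,"turn":0},
    {"jaw":-0.4,"x":0,"y":0,"z":0,"turn":0},
    {"jaw":-0.4,"x":0,"y":0,"z":0,"turn":0},
  ],
  squeeze=30,
)

```text
t: 25.45
tcp_pos: [0.6615, -0.075, 0.0012]
eef_rot: [[-0.18, 0.984, 0.002], [0.984, 0.18, -0.0], [-0.001, 0.002, -1.0]]
wrist_force: [-2.0, -0.3, 9.0]
finger_gap: 0.384
grasp_force: 29.5
```

Emit:
apply_moves(
  plan=[
    {"jaw":-0.4,"x":0,"y":0,"z":2,"turn":0},
    {"jaw":-0.4,"x":0,"y":0,"z":4,"turn":0},
    {"jaw":-0.4,"x":0,"y":0,"z":4,"turn":0},
    {"jaw":-0.4,"x":0,"y":0.5,"z":3,"turn":0},
    {"jaw":-0.4,"x":-1.5,"y":2,"z":0,"turn":-0.04},
    {"jaw":-0.4,"x":-1.8,"y":2.5,"z":0,"turn":-0.04},
    {"jaw":-0.4,"x":-1.8,"y":3,"z":0,"turn":-0.04},
    {"jaw":-0.4,"x":-1.8,"y":3,"z":0,"turn":-0.04},
    {"jaw":-0.4,"x":-1.8,"y":3,"z":0,"turn":-0.04},
    {"jaw":-0.4,"x":-1.8,"y":3,"z":0,"turn":-0.04},
    {"jaw":-0.4,"x":-1.8,"y":3,"z":0,"turn":-0.04},
    {"jaw":-0.4,"x":-1.8,"y":3,"z":0,"turn":-0.04},
    {"jaw":-0.4,"x":-1.8,"y":3,"z":0,"turn":-0.04},
    {"jaw":-0.4,"x":-1.8,"y":2,"z":0,"turn":-0.02},
    {"jaw":-0.4,"x":-1.8,"y":1,"z":0,"turn":0},
    {"jaw":-0.4,"x":0,"y":0,"z":0,"turn":0},
    {"jaw":-0.4,"x":0,"y":0,"z":0,"turn":0},
  ],
)

```text
t: 27.15
tcp_pos: [0.466, 0.2153, 0.1303]
eef_rot: [[0.197, 0.98, 0.001], [0.98, -0.197, 0.001], [0.001, 0.001, -1.0]]
wrist_force: [0.7, 0.5, -0.0]
finger_gap: 0.384
grasp_force: 30.0
```

```bash
python3 seg.py w10
```

```text
table -0.0011958116867307514
[322. 106.] [  266     0   105   222 13972] top 0.0303 c [478.3 273.1] size [180.7  79.2] ang 78.1
[557.  16.] [ 511    0  125   46 3043] top 0.0268 c [690. 308.] size [28.8 82.8] ang 77.9
[630.  58.] [615  41  25  34 415] top 0.0272 c [738.7 271.2] size [25.2  2.6] ang 90.0
[415. 296.] [403 291  25  12 177] top 0.0216 c [544.6  71.6] size [13.9  2.6] ang 0.7
[338. 339.] [329 324  16  37  83] top 0.0094 c [451.7  20.8] size [51.8  8.8] ang 59.0
[424. 381.] [411 364  29  33 488] top 0.0133 c [545.7 -52.9] size [20.4 53.5] ang 14.1
```

View pics/w10.png

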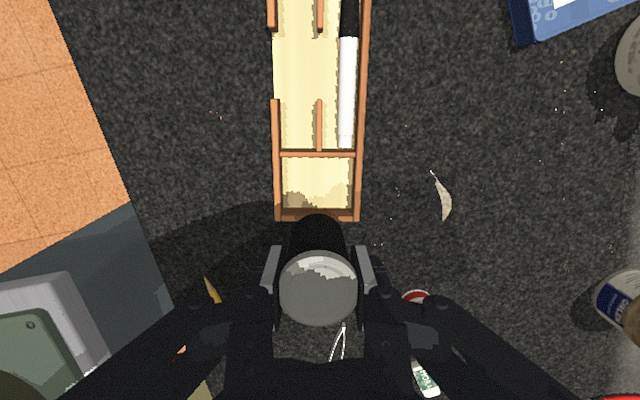

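The pot is held upright at (318,285); the tray's pot place at (317,183) is consistent with (0.466, 0.216). Lowering.

Emit:
apply_moves(
  plan=[
    {"jaw":-0.4,"x":0,"y":0,"z":-3,"turn":0},
    {"jaw":-0.4,"x":0,"y":0,"z":-3,"turn":0},
    {"jaw":-0.4,"x":0,"y":0,"z":-3,"turn":0},
    {"jaw":-0.4,"x":0,"y":0,"z":-2,"turn":0},
    {"jaw":-0.4,"x":0,"y":0,"z":-0.7,"turn":0},
    {"jaw":-0.4,"x":0,"y":0,"z":0,"turn":0},
    {"jaw":-0.4,"x":0,"y":0,"z":0,"turn":0},
  ],
)

```text
t: 27.9
tcp_pos: [0.4663, 0.2151, 0.0135]
eef_rot: [[0.198, 0.98, 0.001], [0.98, -0.198, 0.0], [0.001, 0.001, -1.0]]
wrist_force: [0.4, 0.5, -0.2]
finger_gap: 0.385
grasp_force: 30.0
```

Emit:
apply_moves(
  plan=[
    {"jaw":-0.4,"x":0,"y":0,"z":-0.4,"turn":0},
    {"jaw":-0.4,"x":0,"y":0,"z":-0.15,"turn":0},
    {"jaw":-0.4,"x":0,"y":0,"z":0,"turn":0},
    {"jaw":0.3,"x":0,"y":0,"z":0,"turn":0},
    {"jaw":0.3,"x":0,"y":0,"z":0,"turn":0},
    {"jaw":0.3,"x":0,"y":0,"z":0,"turn":0},
    {"jaw":0.3,"x":0,"y":0,"z":0,"turn":0},
    {"jaw":0.3,"x":0,"y":0,"z":1,"turn":0},
    {"jaw":0.3,"x":0,"y":0,"z":3,"turn":0},
    {"jaw":0.3,"x":0,"y":0,"z":4,"turn":0},
    {"jaw":0.3,"x":0,"y":-1,"z":2,"turn":-0.05},
    {"jaw":-0.3,"x":-0.5,"y":-3,"z":0,"turn":-0.05},
    {"jaw":-0.3,"x":-0.5,"y":-4,"z":0,"turn":-0.05},
    {"jaw":-0.3,"x":-0.5,"y":-4,"z":0,"turn":-0.035},
    {"jaw":-0.3,"x":-0.5,"y":-4,"z":0,"turn":0},
    {"jaw":-0.3,"x":-0.5,"y":-4,"z":0,"turn":0},
    {"jaw":-0.3,"x":0,"y":-2.7,"z":0,"turn":0},
    {"jaw":-0.3,"x":0,"y":0,"z":0,"turn":0},
    {"jaw":-0.3,"x":0,"y":0,"z":0,"turn":0},
  ],
)

```text
t: 29.8
tcp_pos: [0.4408, -0.0117, 0.1076]
eef_rot: [[0.376, 0.927, 0.0], [0.927, -0.376, 0.0], [0.001, 0.0, -1.0]]
wrist_force: [-0.0, 0.7, -0.4]
finger_gap: 0.344
grasp_force: 0.0
```

```bash
python3 - <<'E'
from h import *
p,d,C=shot('wrist');X=cloud(d,C);cv2.imwrite('pics/w11.png',p);z=X[...,2]
m=((z>.004)&(z<.013)&(abs(X[...,0]-.441)<.05)&(abs(X[...,1]+.012)<.07)).astype(np.uint8)
n,l,st,ce=cv2.connectedComponentsWithStats(cv2.dilate(m,np.ones((9,9))));i=1+st[1:,4].argmax()
Y=X[(m>0)&(l==i)];print(len(Y),np.percentile(Y[:,2],[50,95]),cv2.minAreaRect((Y[:,:2]*1000).astype(np.float32)))
# film pot check
m=(np.hypot(X[...,0]-.466,X[...,1]-.216)<.04)&(z>.055)&(z<.075);Y=X[m];print(len(Y)); 
if len(Y)>9: print(np.median(Y[:,2]),cv2.minAreaRect((Y[:,:2]*1000).astype(np.float32)))
s=robot.read_state();print(np.degrees(np.arctan2(s['eef_rot'][1][1],s['eef_rot'][0][1])))
E
```

```text
374 [0.00746921 0.00868378] ((440.6787109375, -11.062633514404297), (117.05804443359375, 14.277254104614258), 68.3465347290039)
0
-21.971464232465653
```

View pics/w11.png

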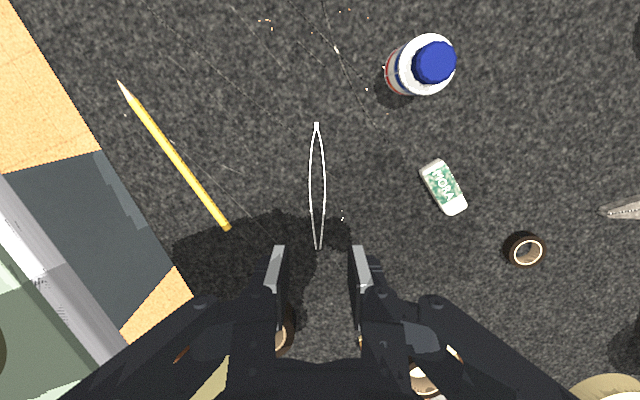

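The tweezers at (318,186) are centred and aligned between the fingers. The legs' tops read 8.7 mm. Going down and closing.

Emit:
apply_moves(
  plan=[
    {"jaw":-0.3,"x":0,"y":0.05,"z":-3,"turn":0.006},
    {"jaw":-0.3,"x":0,"y":0,"z":-3,"turn":0},
    {"jaw":-0.3,"x":0,"y":0,"z":-3,"turn":0},
    {"jaw":-0.3,"x":0,"y":0,"z":-2.5,"turn":0},
    {"jaw":-0.3,"x":0,"y":0,"z":-1,"turn":0},
    {"jaw":-0.3,"x":0,"y":0,"z":-0.5,"turn":0},
    {"jaw":-0.3,"x":0,"y":0,"z":0,"turn":0},
    {"jaw":-0.3,"x":0,"y":0,"z":0,"turn":0},
  ],
  squeeze=25,
)

```text
t: 30.65
tcp_pos: [0.4411, -0.0111, -0.022]
eef_rot: [[0.369, 0.93, 0.001], [0.93, -0.369, -0.0], [0.0, 0.001, -1.0]]
wrist_force: [0.4, -0.7, 0.5]
finger_gap: 0.35
grasp_force: 0.0
```

Emit:
apply_moves(
  plan=[
    {"jaw":-1,"x":0,"y":0,"z":-0.15,"turn":0},
    {"jaw":-1,"x":0,"y":0,"z":0,"turn":0},
    {"jaw":-1,"x":0,"y":0,"z":0,"turn":0},
    {"jaw":-1,"x":0,"y":0,"z":0,"turn":0},
    {"jaw":-1,"x":0,"y":0,"z":0,"turn":0},
    {"jaw":-1,"x":0,"y":0,"z":0,"turn":0},
  ],
)

```text
t: 31.25
tcp_pos: [0.4412, -0.0112, -0.0236]
eef_rot: [[0.369, 0.929, 0.001], [0.929, -0.369, 0.0], [0.001, 0.001, -1.0]]
wrist_force: [-0.4, 0.1, 9.0]
finger_gap: 0.163
grasp_force: 24.6
```

Emit:
apply_moves(
  plan=[
    {"jaw":-1,"x":0,"y":0,"z":1,"turn":0},
    {"jaw":-1,"x":0,"y":0,"z":3,"turn":0},
    {"jaw":-1,"x":0,"y":0,"z":4,"turn":0},
    {"jaw":-1,"x":0,"y":1,"z":4,"turn":0},
    {"jaw":-1,"x":0.3,"y":2,"z":2,"turn":0.03},
    {"jaw":-1,"x":0.4,"y":3,"z":0,"turn":0.03},
    {"jaw":-1,"x":0.4,"y":3,"z":0,"turn":0.03},
    {"jaw":-1,"x":0.4,"y":3,"z":0,"turn":0.03},
    {"jaw":-1,"x":0.4,"y":3,"z":0,"turn":0.03},
    {"jaw":-1,"x":0.4,"y":3,"z":0,"turn":0.023},
    {"jaw":-1,"x":0.5,"y":3,"z":0,"turn":0},
    {"jaw":-1,"x":0,"y":3,"z":0,"turn":0},
    {"jaw":-1,"x":0,"y":3,"z":0,"turn":0},
    {"jaw":-1,"x":0,"y":3,"z":0,"turn":0},
    {"jaw":-1,"x":0,"y":2,"z":0,"turn":0},
    {"jaw":-1,"x":0,"y":1,"z":0,"turn":0},
    {"jaw":-1,"x":0,"y":0,"z":0,"turn":0},
    {"jaw":-1,"x":0,"y":0,"z":0,"turn":0},
  ],
)

```text
t: 33.05
tcp_pos: [0.4688, 0.3175, 0.116]
eef_rot: [[0.204, 0.979, 0.0], [0.979, -0.204, -0.0], [-0.0, 0.0, -1.0]]
wrist_force: [-0.3, -0.1, 0.2]
finger_gap: 0.16
grasp_force: 24.9
```

```bash
python3 seg.py w12; python3 - <<'E'
from h import *
q=np.load('/tmp/w12.npz');p=q['p'];C=(cams.get_calibration('wrist')['intrinsics'],q['R'],q['t']);X=cloud(q['d'],C)
z=X[...,2]
m=(abs(z-.0295)<.0035)&(np.hypot(X[...,0]-.481,X[...,1]-.287)<.13)&(X[...,1]<.42);Y=X[m];print(len(Y),cv2.minAreaRect((Y[:,:2]*1000).astype(np.float32)))
s=robot.read_state();m=(abs(z-s['tcp_pos'][2]-.031)<.006)&(q['d']>0)&(q['d']<.3);Y=X[m];print('held',cv2.minAreaRect((Y[:,:2]*1000).astype(np.float32)))
print(s['tcp_pos'],s['finger_gap'],np.degrees(np.arctan2(s['eef_rot'][1][1],s['eef_rot'][0][1])))
E
```

```text
table -0.001209247865049529
[135.  34.] [ 101    0   69   71 3631] top 0.0231 c [355.3 467.3] size [43.5 44. ] ang 76.2
[472.  10.] [443   0  60  18 271] top 0.0076 c [617.1 432.5] size [ 9.1 45.1] ang 86.8
[572.  75.] [  495     0   145   168 19770] top 0.027 c [686.5 366.8] size [ 91.7 128.3] ang 7.3
[351. 167.] [ 290   96  101  200 9104] top 0.0304 c [484.8 302.8] size [181.1  79.2] ang 78.2
[318. 211.] [307 165  23  82 644] top 0.0073 c [464.  296.8] size [82.2 21. ] ang 82.3
[630. 179.] [617 166  23  27 353] top 0.0274 c [738.6 272.6] size [ 2.8 23.4] ang 0.0
[300. 189.] [294 173  15  33 190] top 0.0075 c [454.1 317.8] size [30.5 12.9] ang 76.9
[298. 225.] [293 205  13  39 335] top 0.0307 c [443.7 286.2] size [26.8  6. ] ang 78.7
[318. 282.] [ 306  244   24   83 1161] top 0.0634 c [452.8 221.4] size [25.  6.] ang 72.2
[331. 319.] [327 297  13  36 177] top 0.0643 c [460.  217.4] size [10.1 34.3] ang 0.1
[304. 313.] [302 301   6  20  79] top 0.0305 c [431.  194.7] size [7.1 5.1] ang 79.8
[420. 391.] [412 382  19  18 112] top 0.0355 c [536.7  69.9] size [7.9 3.4] ang 28.6
3330 ((481.5328063964844, 287.69940185546875), (210.73681640625, 79.21502685546875), 78.08181762695312)
held ((468.3116149902344, 317.68988037109375), (114.01522064208984, 39.37230682373047), 62.52140808105469)
[0.46898532 0.31734403 0.11599425] 0.15853973164071763 -11.832389943500756
```

View pics/w12.png

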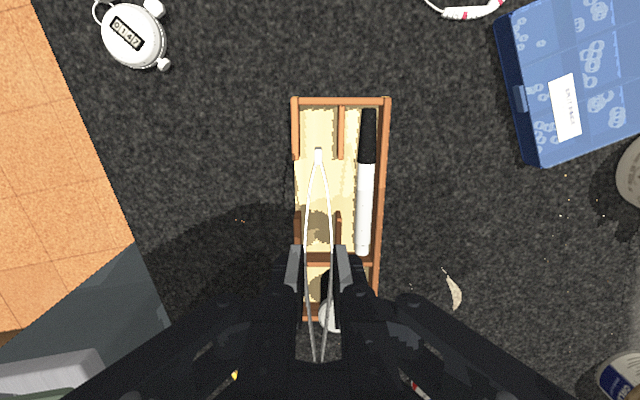

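The tweezers are held straight at (318,235) over the slot. The refined tray centre puts the slot at (0.470, 0.320). Lowering.

Emit:
apply_moves(
  plan=[
    {"jaw":-1,"x":0.12,"y":0.25,"z":-1,"turn":0},
    {"jaw":-1,"x":0,"y":0,"z":-3,"turn":0},
    {"jaw":-1,"x":0,"y":0,"z":-3,"turn":0},
    {"jaw":-1,"x":0,"y":0,"z":-3,"turn":0},
    {"jaw":-1,"x":0,"y":0,"z":-1.8,"turn":0},
    {"jaw":-1,"x":0,"y":0,"z":-1,"turn":0},
    {"jaw":-1,"x":0,"y":0,"z":0,"turn":0},
    {"jaw":-1,"x":0,"y":0,"z":0,"turn":0},
  ],
)

```text
t: 33.9
tcp_pos: [0.4703, 0.3211, -0.0118]
eef_rot: [[0.204, 0.979, 0.001], [0.979, -0.204, 0.0], [0.0, 0.0, -1.0]]
wrist_force: [-0.2, -0.7, -0.4]
finger_gap: 0.162
grasp_force: 24.9
```

Emit:
apply_moves(
  plan=[
    {"jaw":-1,"x":0,"y":0,"z":-0.4,"turn":0},
    {"jaw":-1,"x":0,"y":0,"z":-0.15,"turn":0},
    {"jaw":-1,"x":0,"y":0,"z":0,"turn":0},
    {"jaw":-0.45,"x":0,"y":0,"z":0,"turn":0},
    {"jaw":-0.45,"x":0,"y":0,"z":0,"turn":0},
    {"jaw":-0.45,"x":0,"y":0,"z":0,"turn":0},
    {"jaw":-0.45,"x":0,"y":0,"z":0,"turn":0},
    {"jaw":-0.45,"x":0,"y":0,"z":1,"turn":0},
    {"jaw":-0.45,"x":0,"y":0,"z":2,"turn":0},
    {"jaw":-0.45,"x":0,"y":0,"z":4,"turn":0},
    {"jaw":-0.45,"x":0,"y":0,"z":4,"turn":0},
    {"jaw":-0.45,"x":0,"y":0,"z":4,"turn":0},
    {"jaw":-0.45,"x":0,"y":-4,"z":4,"turn":0},
    {"jaw":-0.45,"x":0,"y":-4,"z":4,"turn":0},
    {"jaw":-0.45,"x":0,"y":-5,"z":3,"turn":0},
    {"jaw":-0.45,"x":0,"y":-5,"z":0,"turn":0},
    {"jaw":-0.45,"x":0,"y":-5,"z":0,"turn":0},
    {"jaw":-0.45,"x":0,"y":-5,"z":0,"turn":0},
    {"jaw":-0.45,"x":0,"y":0,"z":0,"turn":0},
  ],
)

```text
t: 35.8
tcp_pos: [0.4697, 0.0511, 0.2299]
eef_rot: [[0.212, 0.977, 0.001], [0.977, -0.212, -0.002], [-0.001, 0.002, -1.0]]
wrist_force: [-0.3, 1.7, -1.5]
finger_gap: 0.273
grasp_force: 0.0
```

```bash
python3 seg.py w13; python3 - <<'E'
from h import *
a,_,_=shot('side')
cv2.imwrite('pics/fin.png',cv2.resize(a[110:310,160:480],None,fx=2.5,fy=2.5,interpolation=cv2.INTER_CUBIC))
E
```

```text
table -0.001220354517972436
[279.  25.] [ 241    0   77   51 2992] top 0.0638 c [464.8 209.5] size [20.7 34.9] ang 78.0
[208. 165.] [190 130  37  70 242] top 0.0081 c [333.9  74.7] size [ 6.3 95.7] ang 9.1
[380. 150.] [ 361  131   39   38 1113] top 0.0702 c [545.8  53.9] size [24.3 24.1] ang 81.6
[233. 213.] [225 199  16  29  90] top 0.0081 c [344.4   5. ] size [ 5.6 42.5] ang 8.3
[388. 223.] [375 204  27  38 580] top 0.0135 c [546.4 -52.9] size [21.8 51.6] ang 12.4
[514. 255.] [487 247  49  17 584] top 0.012 c [ 710.  -136.3] size [24.4 67. ] ang 71.6
[436. 272.] [424 260  26  24 341] top 0.0133 c [ 601.8 -141.3] size [34.1 34.3] ang 46.4
[242. 286.] [228 275  31  27 394] top 0.0247 c [ 325.3 -101.7] size [51.3 16.1] ang 25.9
[533. 345.] [ 505  307   66   82 1950] top 0.0762 c [ 731.2 -290.9] size [25.8 60.5] ang 30.5
[337. 333.] [ 317  308   36   52 1052] top 0.043 c [ 455.  -213.5] size [40.7 17.6] ang 80.3
```

View pics/fin.png

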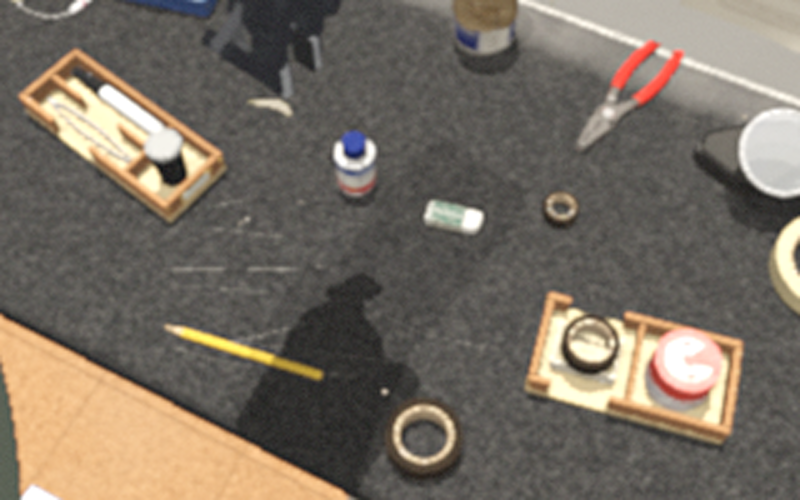

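The final view shows the tape on the packet at (590,345) and the balm at (686,365). The film pot is upright at (165,155), the tweezers are in the slot at (90,130), and the glue tin and eraser have not moved. I check that the tweezers lie flat, then hand in.

```bash
python3 - <<'E'
from h import *
p,d,C=shot('side');X=cloud(d,C);c=np.array([.481,.2872]);a=np.radians(-11.9)
L=(X[...,:2]-c)@np.array([[np.cos(a),-np.sin(a)],[np.sin(a),np.cos(a)]])
m=(abs(L[...,0]+.0175)<.013)&(abs(L[...,1]-.0295)<.062)&(X[...,2]>.009)&(X[...,2]<.06);z=X[...,2][m];l=L[m]
print(len(z),np.percentile(z,[5,50,95,100]),l.min(0),l.max(0))
if len(z)>10 and np.percentile(z,95)<.02: print(robot.sign_off())
E
```

```text
102 [0.00930299 0.01323298 0.01695805 0.01967857] [-0.02863677 -0.02662806] [-0.00476354  0.0896804 ]
the job is handed in; nothing more can be done
None
```

Both kits are made up and the job is handed in at about 36 s: the last views show every piece in its place, and the glue tin and eraser were left alone.

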